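Pack, clamp and bring a specimen block under the microscope

TASK

Open the little vise on the microscope's sliding carriage fully, and stack all the steel packing plates that are set out centrally on its seat, longest at the bottom, lengthwise along the jaws, pressing each one down firmly (about 10 N) to feel that it lies flat before adding the next. Stand the windowed aluminium block on them, window up, its longer side along the jaws, press it firmly against the fixed jaw, and only then close the sliding jaw tight on it. Finally slide the carriage fully home under the microscope head by its black post, without striking the head or disturbing the other things on the bench.

Things in the scene. Friction and masses are not known exactly. Their poses are not given: they have to be found in the camera images.
- seat (a point): Where the stack belongs: point on the vise bed's top, 24 mm from the fixed jaw's face, midway along the jaws; it moves with the carriage. x points square to the jaw faces, from the sliding jaw (robot's side) to the fixed jaw; y along the jaw faces, the way the carriage slides towards the microscope head; z up. A part held by its y ends can be lowered here, fingers to either side in y.
- fixed_jaw: Fixed jaw of the vise, dark steel, 46 mm wide (y), 48 mm high above the bed, 18 mm thick. Origin on the bed top 30 mm in front of (to -x of) its clamping face, which is at +30 mm in its own x; axes as the seat's.
- bed: Flat level steel bed of the small vise on the sliding carriage of a black microscope, 135 (x) by 80 mm (y), about 45 mm above the table, open at both y ends. Origin at the middle of its top face, 6 mm to -x of the seat; axes as the seat's.
- jaw (a joint): Gap between the clamping faces of the vise, in m: 0 shut, 0.09 fully open. The sliding jaw (same size as the fixed one, 15 mm thick, on the robot's side) moves square to the jaw faces; it slides against about 8 N of friction and stays where it is left; a light spring (3 N towards shut, too weak to move it) keeps it on the block once pushed home. Closing takes 5 N, opening 12 N.
- tab (a point): Sliding jaw's upright steel tab, for pinching from above: 14 mm in x, 22 mm in y; its top is 51 mm above the bed, this point, on its centre line, 36 mm above it; below 17 mm a 16 mm wide neck joins it to the jaw. It stands 45 mm to -x of the jaw's clamping face, 30 mm from the jaw's back. Axes as the seat's.
- carriage (a joint): Position of the carriage along its slide, in m: 0 fully out at the loading end, 0.17 fully home, with the seat under the microscope's lens; home means against its end stop. Slides against about 5 N of friction and stays where left.
- knob (a point): Carriage's upright black post, 16 mm square, for pinching from above: top 45 mm above bed level, this point, on its centre line, 30 mm above it; a low arm (its top 10 mm below bed level) runs under it. It stands 115 mm to -y of the bed's middle, on the side away from the microscope head. Axes as the seat's.
- lens (a point): Lower tip of the lens of the microscope head, 78 mm above bed level, 170 mm along +y from the bed's middle when the carriage is fully out. The head overhangs the slide (85 mm in x; from 30 mm before to 145 mm beyond this point in y); its collar (60 mm across) starts 40 mm and its black body 70 mm above this point; the column stands beyond.
- block_c (a point): Centre of the aluminium block with a round glass window in its top face: 48 (its x) by 56 (its y) by 40 mm high, about 0.26 kg. In the vise its 56 mm length lies along the jaws (y along the seat's y, either way round), so the jaws close on its 48 mm size.
- block: The same block; origin at the centre of its underside, axes as above.
- jaw_plate: The sliding jaw's clamping plate; origin on the bed level, 30 mm to -x of its clamping face; axes as the seat's.
- head: The microscope head; origin at the lens tip.
- plate64_c (a point): Centre of a plain steel packing plate, 64 mm long (its y) by 30 (its x) by 10 mm thick, lying flat, 0.09 to 0.15 kg; 5 mm above its underside. Absent in some runs. In the vise its length lies along the jaws (along the seat's y, either way round), its centre over the seat.
- plate56_c (a point): Centre of a plain steel packing plate, 56 mm long (its y) by 30 (its x) by 10 mm thick, lying flat, 0.09 to 0.15 kg; 5 mm above its underside. Absent in some runs. In the vise its length lies along the jaws (along the seat's y, either way round), its centre over the seat.
- plate48_c (a point): Centre of a plain steel packing plate, 48 mm long (its y) by 30 (its x) by 10 mm thick, lying flat, 0.09 to 0.15 kg; 5 mm above its underside. Absent in some runs. In the vise its length lies along the jaws (along the seat's y, either way round), its centre over the seat.
- plate40_c (a point): Centre of a plain steel packing plate, 40 mm long (its y) by 30 (its x) by 10 mm thick, lying flat, 0.09 to 0.15 kg; 5 mm above its underside. Absent in some runs. In the vise its length lies along the jaws (along the seat's y, either way round), its centre over the seat.
- dish: Bystander: shallow white dish, 56 mm across, 14 mm high, lying among the plates. Origin at its underside.
- flask: Bystander: clear flat culture flask with a red cap, 45 x 110 x 34 mm. Origin at its underside.
- jar: Bystander: amber jar, 60 mm across, 85 mm high. Origin at its underside.
- driver: Bystander: screwdriver, 150 mm long. Origin at its underside.
- tray: Bystander: open grey tray, 100 x 140 x 30 mm. Origin at its underside.
Mind the look-alikes: they are no part of the job. Leave any turquoise look-alike of the part that bears plate64_c alone.

How it is judged:
By the outcome, as a careful person would: the job done as asked, in the order asked, and still so for the second after the job is handed in, with the robot touching nothing.
Of plate64, plate56, plate48, plate40 only 2 to 3 are there at a start; the rules pass over those that are not, and their reading is None.
At some moment in a run one of block may be knocked a few centimetres aside while the robot is not near it.
Once in a run the grip may slacken for a moment while it holds something.
It also fails if it takes over 210 s, if anything falls off the work surface, if the arm or the gripper's body presses on something with over 40 N, if the wrist force passes 120 N, or if a joint passes its speed limit or range.

ROBOT

A 6-joint arm with a two-finger parallel gripper is mounted at the origin on the work surface. World frame = base frame: x ahead of the robot, y to its left, z up, the work surface at z = 0. Lengths are in m, angles in rad, forces in N, time in s.
With the tool pointing down it reaches from about 0.3 to 0.875 m from the base axis. Payload 6.4 kg.
Tool frame: the origin (TCP) lies on the front face of the gripper's body, between the roots of the fingers; the fingertips stand 73 mm ahead of it and the grasp point (between the pads) lies ctrl.pinch_z ahead of it (ctrl.pinch_z is the distance from the TCP to the grasp point, in m); z points along the fingers, x is the direction in which the jaws open and shut, and the axes are right-handed (so a half turn about z gives the same grasp; the last joint's range is limited). The gripper opens to 85 mm and grips with 20 to 120 N. Pads are 22 mm wide; open, the fingers measure 114 mm over their backs; the gripper's body (76 mm by 85 mm) begins 54 mm behind the grasp point. The pads swing forward as they close: fully open they stand 13 mm farther back than shut.
Start: joints at [-1.467, 0.181, 1.607, -0, 1.354, -0.206], TCP at [0.175, -0.548, 0.304] pointing down, gripper open.
Joint ranges: [-2.99, 2.99], [-0.89, 2.07], [0.3, 2.58], [-1.14, 4.28], [0, 2.63], [-3.12, 3.12]. Speed limits (rad/s): [2.57, 2.57, 3.01, 3.14, 3.14, 3.14].

INTERFACE

Orientations are given as a unit quaternion [w, x, y, z].
In Python, from bench import ctrl gives the robot as it stands.
- The arm moves only by the tool move_arm, never from a script. Its argument "rows" is text: rows parted by semicolons, each of 7 numbers parted by spaces: the shift along the tool's x, y, z in cm, then the turn, a rotation vector about the tool's x, y, z in degrees, then the opening, from 0 (shut) to 1 (fully open). In form: x y z rx ry rz grip; .... A call has 1 to 20 rows; each row shifts and turns the commanded pose from where the row before left it, along the tool's axes as they then stand; what a row does not reach is not made up. A row lasts 1/10 s, in which the tool goes at most 50 mm and 8.59 degrees, less where a joint would pass 70% of its speed; a pose out of reach is approached as far as the arm can. A call with a gripper value outside its range is refused whole. The fingers move at their own pace and stop on an object; the grip force is fixed at half the most. Time passes only in rows, so rows that do not move let the fingers close. It gives the time, the measured TCP pose, the force and the opening at its end, in the units of the state.
- ctrl.get_obs(): the state, without advancing time (a new reading comes with each control period).
- ctrl.camera(name): name is "scene" or "top" or "wrist"; returns a dict with "color" (400x640x3 uint8, blue, green, red), "fx", "fy", "cx", "cy" (pixels), "rvec" (rotation vector, rad) and "tvec" (3), from world to camera coordinates, as OpenCV has them. Camera axes: x right, y down, z forward; pixel columns grow to the right and rows downward; lengths in m; the calibration is good to about 2 mm. A picture is of the moment at which its call begins. There is no depth.
- ctrl.hand_in(): hands the job in, once; it reports no verdict.
Trained networks look in the newest picture that a camera, given by its name, has taken for a name from the list of things; names that differ only in an ending like _2 or _b are one class to them, and where a whole thing is asked for, a point or a joint stands for the part that bears it (a point fixed in the world has none). Each returns a list of dicts, best first, with "confidence" (0 to 1); they miss things now and then, are a little off and sometimes report something else, mostly with a low value. They report only what shows in the picture. A call takes as long as a camera call. They do not tell look-alikes from the thing itself.
- ctrl.look_for(camera, query): "bbox" ([left, top, right, bottom] in pixels, round what is visible of it).
- ctrl.trace(camera, query): "region" (400x640 bool, what is visible of it) and "bbox" ([left, top, right, bottom] in pixels, round what is visible of it).
The state is a dict: "time_s": time; "q": joint angles; "dq": joint speeds; "joint_efforts": joint torques, N m; "eef_pos": TCP position; "eef_rot": TCP orientation; "wrist_force": force on the tool from outside, world axes, zero at the start; "torque": the same for the moment, N m; "opening": opening from 0.0 (shut) to 1.0 (fully open).
Only numpy, scipy, OpenCV 4.12 (cv2) and the standard library are available. Lean on these libraries where they do the work, as an engineer would, in place of code of your own. Each camera call takes 0.05 s, during which the arm holds its last target.

## Working session

There is one attempt and no reset: what is moved stays moved. The work goes in short steps, Python scripts to look and compute and a tool call to move; the robot and the scene stay as the last step left them, time stands still between calls to the robot, and variables do not carry over. Pictures are saved under pics/ and viewed, and the job is handed in when it is done.

Besides the shell and the picture viewer there is one more tool, called after "Call:" by a JSON object that holds its "api" and its "payload". move_arm: Moves the arm, as the interface text tells. Its arguments: {"type":"object","properties":{"rows":{"type":"string"}},"required":["rows"]}

```bash
ls; mkdir -p pics; cat > h.py <<'E'
import numpy as np,cv2,sys
from bench import ctrl
from scipy.spatial.transform import Rotation as R
def cam(n,save=None):
    c=ctrl.camera(n)
    if save: cv2.imwrite('pics/'+save,c['color'])
    return c
def RT(c):
    Rm=cv2.Rodrigues(np.array(c['rvec'],float))[0]; return Rm,np.array(c['tvec'],float).ravel()
def ray(c,u,v,z):
    Rm,t=RT(c); d=Rm.T@np.array([(u-c['cx'])/c['fx'],(v-c['cy'])/c['fy'],1.]); o=-Rm.T@t
    return o+d*(z-o[2])/d[2]
def proj(c,p):
    Rm,t=RT(c); q=Rm@np.array(p,float)+t
    return np.array([c['fx']*q[0]/q[2]+c['cx'],c['fy']*q[1]/q[2]+c['cy']])
E
python3 - <<'E'
from h import *
print({k:np.round(v,3).tolist() for k,v in ctrl.get_obs().items()},ctrl.pinch_z)
for n in ['scene','top','wrist']:
    c=cam(n,n+'0.png'); Rm,t=RT(c); print(n,c['fx'],c['cx'],c['cy'],(-Rm.T@t).round(3),Rm.round(2).tolist())
    for q in ['plate64_c','plate56_c','plate48_c','plate40_c','block_c','tab','knob','seat','bed','fixed_jaw','jaw_plate','dish','head','flask','jar','tray','driver']:
        print(q,[(np.round(d['bbox']).tolist(),round(d['confidence'],2)) for d in ctrl.look_for(n,q)][:4])
E
```

```text
pics
{'time_s': 0.0, 'q': [-1.467, 0.182, 1.608, 0.0, 1.354, -0.206], 'dq': [-0.0, -0.001, 0.001, -0.0, -0.0, 0.0], 'joint_efforts': [-0.002, -44.487, -35.134, -0.0, 0.009, -0.0], 'eef_pos': [0.175, -0.547, 0.303], 'eef_rot': [-0.001, 0.808, -0.59, -0.001], 'wrist_force': [-0.877, -0.352, 0.296], 'torque': [-0.001, 0.031, -0.031], 'opening': 1.0} 0.0539
scene 479.7951472202165 326.4128719919139 203.44518805877806 [0.054 1.167 1.268] [[-0.93, -0.36, -0.01], [-0.23, 0.61, -0.76], [0.28, -0.7, -0.65]]
plate64_c [([373.0, 150.0, 383.0, 161.0], 0.65)]
plate56_c [([360.0, 180.0, 368.0, 184.0], 0.52), ([368.0, 200.0, 382.0, 209.0], 0.43), ([289.0, 200.0, 326.0, 250.0], 0.24)]
plate48_c []
plate40_c [([296.0, 222.0, 316.0, 235.0], 0.18)]
block_c [([319.0, 178.0, 334.0, 198.0], 0.76)]
tab [([296.0, 219.0, 313.0, 239.0], 0.63), ([254.0, 203.0, 296.0, 248.0], 0.53)]
knob [([289.0, 203.0, 329.0, 251.0], 0.92), ([335.0, 172.0, 351.0, 187.0], 0.59)]
seat [([290.0, 204.0, 325.0, 250.0], 0.6)]
bed [([291.0, 226.0, 327.0, 244.0], 0.9)]
fixed_jaw [([298.0, 216.0, 307.0, 234.0], 0.25)]
jaw_plate []
dis
[... 1006 characters left out ...]

dish [([361.0, 237.0, 379.0, 254.0], 0.49), ([264.0, 168.0, 324.0, 210.0], 0.28)]
head [([192.0, 156.0, 247.0, 191.0], 0.6)]
flask [([208.0, 253.0, 241.0, 270.0], 0.72), ([356.0, 175.0, 380.0, 195.0], 0.42)]
jar [([300.0, 134.0, 321.0, 158.0], 0.72), ([270.0, 167.0, 324.0, 210.0], 0.31)]
tray [([141.0, 252.0, 187.0, 288.0], 0.73)]
driver [([402.0, 162.0, 426.0, 170.0], 0.68)]
wrist 345.58993234715615 318.35898653473333 197.10976860527947 [ 0.243 -0.527  0.373] [[0.3, -0.95, -0.0], [-0.91, -0.29, 0.29], [-0.27, -0.09, -0.96]]
plate64_c []
plate56_c []
plate48_c []
plate40_c []
block_c []
tab []
knob []
seat []
bed []
fixed_jaw []
jaw_plate []
dish []
head []
flask []
jar []
tray []
driver []
```

```bash
python3 - <<'E'
import cv2
a=cv2.imread('pics/top0.png');b=cv2.imread('pics/scene0.png')
cv2.imwrite('pics/t0z.png',cv2.resize(a[130:300,170:490],(800,425),interpolation=cv2.INTER_CUBIC))
cv2.imwrite('pics/s0z.png',cv2.resize(b[120:320,240:420],(540,600),interpolation=cv2.INTER_CUBIC))
E
```

```text
(no output)
```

View pics/t0z.png

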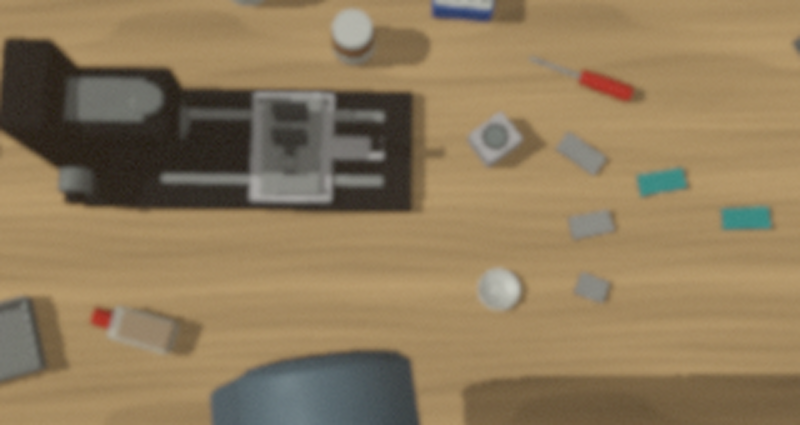

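View pics/s0z.png

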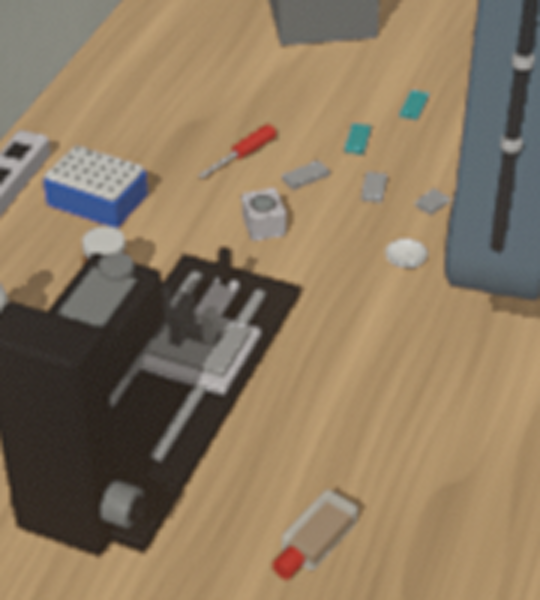

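View pics/wrist0.png

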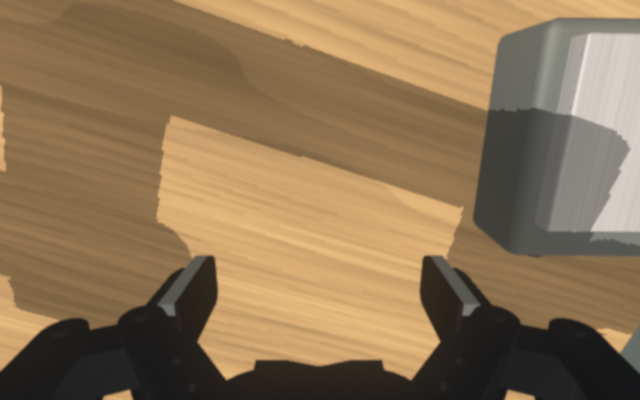

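```bash
python3 - <<'E'
from h import *
c=cam('top')
Z=lambda x,y:(170+x*.4,130+y*.4)
for n,x,y,z in [('blk',495,140,.04),('pA',582,153,.01),('pB',592,224,.01),('pC',592,287,.01),('dish',500,289,.01),('t1',663,182,.01),('t2',747,218,.01),
 ('fj',290,108,.093),('jp',290,135,.093),('tab',290,155,.096),('bedTL',253,93,.045),('bedBR',333,203,.045),('jar',352,35,.08),('knob',435,152,.09)]:
    u,v=Z(x,y); print(n,ray(c,u,v,z).round(3))
print(ctrl.get_obs()['time_s'])
for q in ['plate64_c','plate56_c','block_c','tab','bed']:
    for d in ctrl.trace('top',q)[:6]:
        m=d['region'].astype(np.uint8); (x,y),wh,a=cv2.minAreaRect(cv2.findNonZero(m)); z={'block_c':.04,'tab':.096,'bed':.045}.get(q,.01)
        bp=cv2.boxPoints(((x,y),wh,a)); P=np.array([ray(c,*p,z)[:2] for p in bp]); print(q,round(d['confidence'],2),(round(x),round(y)),ray(c,x,y,z).round(3),np.linalg.norm(P[1]-P[0]).round(3),np.linalg.norm(P[2]-P[1]).round(3))
E
```

```text
blk [ 0.602 -0.246  0.04 ]
pA [ 0.587 -0.369  0.01 ]
pB [ 0.488 -0.376  0.01 ]
pC [ 0.403 -0.371  0.01 ]
dish [ 0.403 -0.247  0.01 ]
t1 [ 0.544 -0.477  0.01 ]
t2 [ 0.492 -0.588  0.01 ]
fj [0.639 0.027 0.093]
jp [0.603 0.027 0.093]
tab [0.575 0.027 0.096]
bedTL [0.674 0.081 0.045]
bedBR [ 0.519 -0.026  0.045]
jar [ 0.742 -0.056  0.08 ]
knob [ 0.576 -0.162  0.09 ]
2.75
plate64_c 0.65 (433, 202) [ 0.547 -0.471  0.01 ] 0.069 0.036
plate64_c 0.48 (401, 190) [ 0.59  -0.364  0.01 ] 0.031 0.063
plate64_c 0.47 (468, 216) [ 0.494 -0.584  0.01 ] 0.065 0.031
plate56_c 0.62 (405, 219) [ 0.49 -0.37  0.01] 0.055 0.034
plate56_c 0.62 (286, 188) [0.608 0.034 0.01 ] 0.084 0.141
block_c 0.75 (367, 185) [ 0.605 -0.243  0.04 ] 0.063 0.051
tab 0.7 (285, 190) [0.584 0.03  0.096] 0.046 0.057
bed 0.61 (286, 188) [0.601 0.032 0.045] 0.135 0.081
```

```bash
cat >> h.py <<'E'
def pose():
    o=ctrl.get_obs(); return np.array(o['eef_pos']),R.from_quat(np.array(o['eef_rot'])[[1,2,3,0]]),o
def to(xyz,yaw=None,off=0.0):
    """print shift in tool axes (cm) from present to put point 'off' ahead of TCP at xyz, turn rz deg so tool x has world yaw deg"""
    p,r,o=pose(); M=r.as_matrix()
    cy=np.degrees(np.arctan2(M[1,0],M[0,0]))
    d=np.array(xyz)-(p+np.array([0,0,-off]))
    print('TCP',p.round(4),'yaw',cy.round(2),'tilt',np.degrees(np.arccos(-M[2,2])).round(2),'F',np.round(o['wrist_force'],1),'op',round(o['opening'],3),'t',o['time_s'])
    print('world d(mm)',(d*1e3).round(1),' tool shift cm before turn',(M.T@d*100).round(2))
    if yaw is not None:
        t=-((yaw-cy+90)%180-90); 
        a=np.radians(cy-t); x=np.array([np.cos(a),np.sin(a),0]); y=np.array([np.sin(a),-np.cos(a),0])
        print('turn rz',round(t,2),' shift after turn',np.round([d@x*100,d@y*100,-d[2]*100],2))
E
python3 -c "
from h import *
to([.43,-.33,.30],-90)"
```

```text
TCP [ 0.1753 -0.5476  0.3039] yaw -72.25 tilt 0.0 F [ 0.3 -0.4  0.2] op 0.999 t 3.0
world d(mm) [254.7 217.6  -3.9]  tool shift cm before turn [-12.96 -30.89   0.39]
turn rz 17.75  shift after turn [-21.76 -25.47   0.39]
```

Call:
{"api": "move_arm", "payload": {"rows": "0 0 0 0 0 5.9 1; 0 0 0 0 0 5.9 1; 0 0 0 0 0 5.95 1; -3.1 -3.6 0 0 0 0 1; -3.1 -3.6 0 0 0 0 1; -3.1 -3.6 0 0 0 0 1; -3.1 -3.6 0 0 0 0 1; -3.1 -3.6 0 0 0 0 1; -3.1 -3.6 0 0 0 0 1; -3.1 -3.6 0 0 0 0 1; 0 0 0 0 0 0 1; 0 0 0 0 0 0 1"}}

```text
time_s: 4.2
eef_pos: [0.4279, -0.3298, 0.3039]
eef_rot: [0.0, 0.708, -0.706, 0.0]
wrist_force: [-0.9, 0.1, 0.8]
opening: 1.001
```

```bash
python3 - <<'E'
from h import *
c=cam('wrist','w1.png'); to([.6,.03,.3],-90)
for q in ['plate64_c','plate56_c','plate40_c','block_c','dish']:
    for d in ctrl.trace('wrist',q)[:5]:
        m=d['region'].astype(np.uint8); (x,y),wh,a=cv2.minAreaRect(cv2.findNonZero(m)); z={'block_c':.04,'dish':.014}.get(q,.01)
        bp=cv2.boxPoints(((x,y),wh,a)); P=np.array([ray(c,*p,z)[:2] for p in bp]); e1=P[1]-P[0];e2=P[2]-P[1]
        e=e1 if np.linalg.norm(e1)>np.linalg.norm(e2) else e2
        print(q,round(d['confidence'],2),(round(x),round(y)),ray(c,x,y,z).round(4),np.linalg.norm(e1).round(3),np.linalg.norm(e2).round(3),'yaw',np.degrees(np.arctan2(e[1],e[0])).round(1))
E
```

```text
TCP [ 0.4272 -0.3307  0.3038] yaw -89.95 tilt 0.03 F [-0.   0.1 -0.4] op 0.997 t 4.25
world d(mm) [172.8 360.7  -3.8]  tool shift cm before turn [-36.06 -17.31   0.37]
turn rz 0.05  shift after turn [-36.07 -17.28   0.38]
plate64_c 0.84 (365, 4) [ 0.5803 -0.3738  0.01  ] 0.032 0.048 yaw -125.7
plate64_c 0.81 (570, 104) [ 0.4902 -0.5856  0.01  ] 0.072 0.031 yaw -89.9
plate64_c 0.74 (468, 46) [ 0.5442 -0.4758  0.01  ] 0.069 0.031 yaw -82.0
plate56_c 0.89 (363, 106) [ 0.487  -0.3756  0.01  ] 0.058 0.032 yaw -81.5
plate40_c 0.77 (356, 187) [ 0.402 -0.372  0.01 ] 0.031 0.042 yaw -110.6
block_c 0.75 (226, 8) [ 0.57   -0.2507  0.04  ] 0.032 0.012 yaw -89.9
dish 0.89 (239, 188) [ 0.4013 -0.2453  0.014 ] 0.053 0.054 yaw -156.1
```

View pics/w1.png

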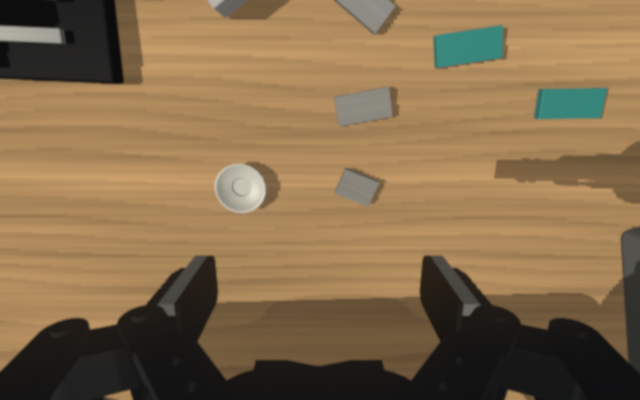

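The wrist picture shows the dish at (239,188), plate 40 at (356,187), plate 56 at (363,106), plate 64 at the top edge (365,4), and turquoise look-alikes at (468,46) and (570,104). Next: the vise.

Call:
{"api": "move_arm", "payload": {"rows": "-4 -0.8 0 0 0 0 1; -4 -0.8 0 0 0 0 1; -4 -0.8 0 0 0 0 1; -4 -0.8 0 0 0 0 1; -4 -0.8 0 0 0 0 1; -4 -0.8 0 0 0 0 1; -4 -0.8 0 0 0 0 0.7; -4 -0.8 0 0 0 0 0.5; -4 -0.8 0 0 0 0 0.5; 0 0 0 0 0 0 0.5; 0 0 0 0 0 0 0.5; 0 0 0 0 0 0 0.5"}}

```text
time_s: 5.7
eef_pos: [0.4992, 0.0281, 0.3038]
eef_rot: [-0.0, -0.707, 0.708, -0.0]
wrist_force: [0.3, -0.3, 0.6]
opening: 0.499
```

```bash
python3 - <<'E'
from h import *
c=cam('wrist','w2.png'); to([.57,.03,.3],-90)
for q in ['tab','knob','seat','bed','fixed_jaw','jaw_plate','block_c']:
    for d in ctrl.look_for('wrist',q)[:3]: print(q,round(d['confidence'],2),np.round(d['bbox']))
E
```

```text
TCP [0.4993 0.0279 0.3039] yaw -90.12 tilt 0.02 F [0.4 0.3 0.3] op 0.498 t 5.75
world d(mm) [70.7  2.1 -3.9]  tool shift cm before turn [-0.23 -7.07  0.38]
turn rz -0.12  shift after turn [-0.21 -7.07  0.39]
tab 0.81 [287.  39. 345. 111.]
knob 0.69 [260.   0. 477. 143.]
seat 0.91 [258.   1. 478. 143.]
bed 0.9 [271.   0. 364. 144.]
fixed_jaw 0.96 [287.   0. 352.  24.]
fixed_jaw 0.6 [  0.   0. 120. 116.]
jaw_plate 0.59 [286.  32. 345.  65.]
block_c 0.82 [556.  11. 640.  97.]
block_c 0.34 [532. 224. 585. 273.]
```

View pics/w2.png

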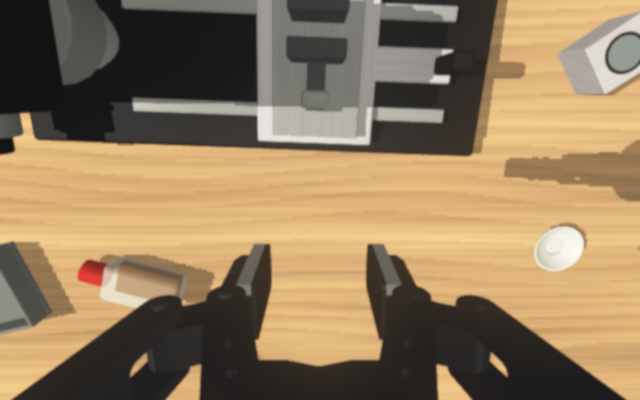

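```bash
python3 - <<'E'
from h import *
c=cam('wrist'); 
im=c['color'][0:160,250:520]; cv2.imwrite('pics/w2z.png',cv2.resize(im,(800,474),interpolation=cv2.INTER_CUBIC))
def pr(n,u,v,z): print(n,ray(c,u,v,z).round(4))
pr('tabtop',315,97,.096)
a=ray(c,135,103,.03);b=ray(c,443,118,.03); print('rail',np.degrees(np.arctan2(*(a-b)[[0,1]])))
a=ray(c,35,138,.02);b=ray(c,470,155,.02); print('base',np.degrees(np.arctan2(*(a-b)[[0,1]])))
E
```

```text
tabtop [0.5681 0.0307 0.096 ]
rail 2.7964295268864086
base 2.3224416504881855
```

View pics/w2z.png

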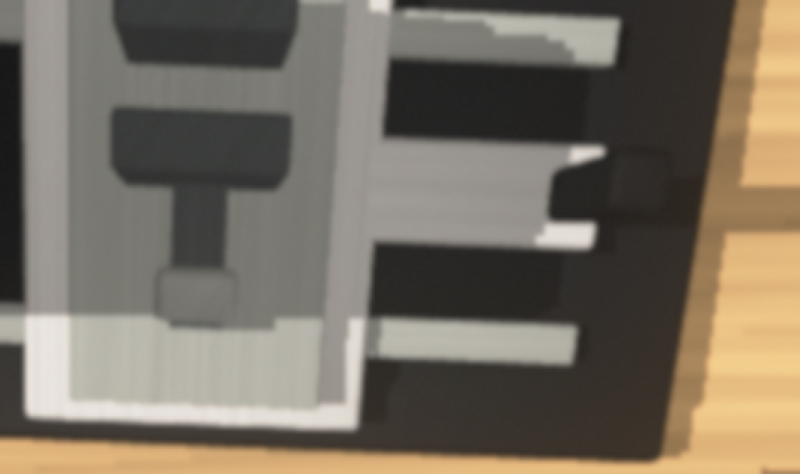

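Call:
{"api": "move_arm", "payload": {"rows": "0 -2 1 0 0 1.2 0.5; 0 -2 1 0 0 1.2 0.5; 0 0 0.5 0 0 0 0.5; 0 0 0 0 0 0 0.5; 0 0 0 0 0 0 0.5"}}

```text
time_s: 6.65
eef_pos: [0.5387, 0.029, 0.2789]
eef_rot: [-0.0, -0.692, 0.722, 0.0]
wrist_force: [-0.5, 0.8, -0.1]
opening: 0.504
```

```bash
python3 - <<'E'
from h import *
c=cam('wrist','w3.png'); to([.57,.03,.3],-92.5)
import json; json.dump({k:np.array(c[k]).tolist() for k in ['fx','fy','cx','cy','rvec','tvec']},open('c3.json','w'))
E
```

```text
TCP [0.5388 0.029  0.2792] yaw -92.38 tilt 0.0 F [0.2 0.6 0.3] op 0.494 t 6.7
world d(mm) [31.2  1.  20.8]  tool shift cm before turn [-0.23 -3.11 -2.08]
turn rz 0.12  shift after turn [-0.23 -3.11 -2.08]
```

View pics/w3.png

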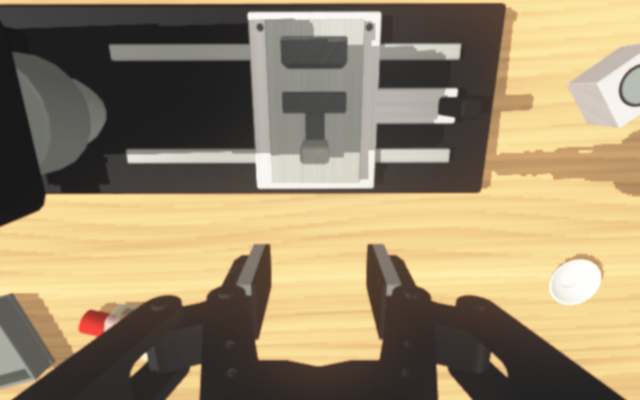

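```bash
python3 - <<'E'
import cv2
im=cv2.imread('pics/w3.png')[0:200,240:510]; cv2.imwrite('pics/w3z.png',cv2.resize(im,(810,600),interpolation=cv2.INTER_CUBIC))
E
```

```text
(no output)
```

View pics/w3z.png

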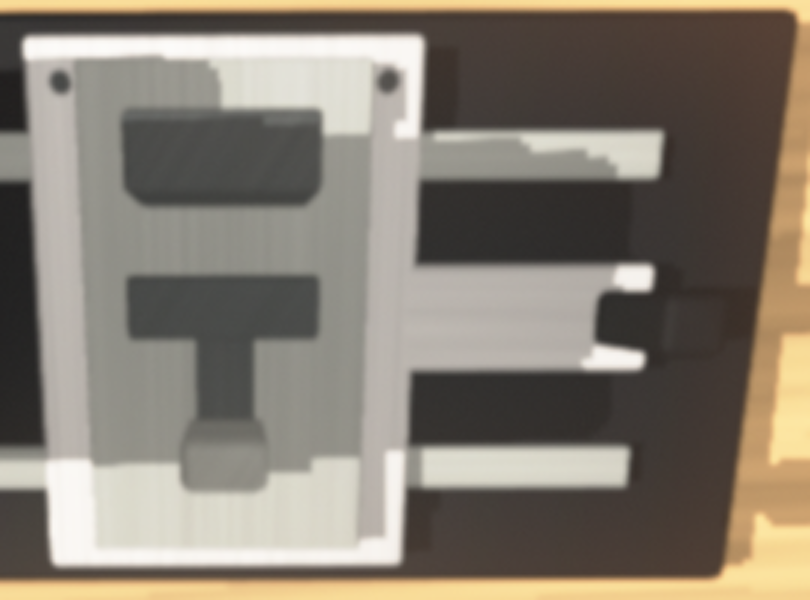

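```bash
python3 - <<'E'
from h import *
import json
c={k:(np.array(v)) for k,v in json.load(open('c3.json')).items()}
def pr(n,x,y,z): p=ray(c,240+x/3,y/3,z); print(n,p.round(4)); return p
pr('tab',225,466,.096)
j=pr('jawface',223,277,.093); pr('jawback',223,338,.093)
f=pr('fixback',222,108,.093); pr('fixface',222,182,.093)
for z in (.045,): 
  A=pr('bedTL',24,37,z);B=pr('bedTR',424,37,z);C=pr('bedBL',52,565,z);D=pr('bedBR',402,565,z)
  print(np.linalg.norm(A-B),np.linalg.norm(A-C),(A+B+C+D)/4, [np.degrees(np.arctan2(*(v)[[0,1]])).round(2) for v in (A-B,C-D)],[np.degrees(np.arctan2(v[1],v[0])).round(2) for v in (A-C,B-D)])
pr('knob',693,322,.090)
E
```

```text
tab [0.5664 0.0296 0.096 ]
jawface [0.6107 0.0281 0.093 ]
jawback [0.5967 0.0288 0.093 ]
fixback [0.6471 0.0267 0.093 ]
fixface [0.6316 0.0274 0.093 ]
bedTL [0.6735 0.0783 0.045 ]
bedTR [ 0.6691 -0.0269  0.045 ]
bedBL [0.5297 0.0842 0.045 ]
bedBR [ 0.5252 -0.0217  0.045 ]
0.10526477473076852 0.14395235446089286 [0.59936811 0.02849278 0.045     ] [np.float64(2.42), np.float64(2.39)] [np.float64(-2.37), np.float64(-2.07)]
knob [ 0.5956 -0.0846  0.09  ]
```

Call:
{"api": "move_arm", "payload": {"rows": "-0.17 -2.75 0 0 0 0 0.5; 0 0 4 0 0 0 0.5; 0 0 4 0 0 0 0.5; 0 0 3.4 0 0 0 0.5; 0 0 2 0 0 0 0.5; 0 0 1 0 0 0 0.5; 0 0 0 0 0 0 0.5; 0 0 0 0 0 0 0.5"}}

```text
time_s: 7.5
eef_pos: [0.5676, 0.0294, 0.1363]
eef_rot: [0.001, -0.692, 0.722, -0.001]
wrist_force: [0.1, 0.6, 0.1]
opening: 0.498
```

```bash
python3 - <<'E'
from h import *
c=cam('wrist','w4.png'); to([.5664,.0296,.135],-92.4)
E
```

```text
TCP [0.5679 0.0294 0.1367] yaw -92.39 tilt 0.17 F [ 0.1 -0.6  0.3] op 0.5 t 7.55
world d(mm) [-1.5  0.2 -1.7]  tool shift cm before turn [-0.02  0.15  0.17]
turn rz 0.01  shift after turn [-0.02  0.15  0.17]
```

View pics/w4.png

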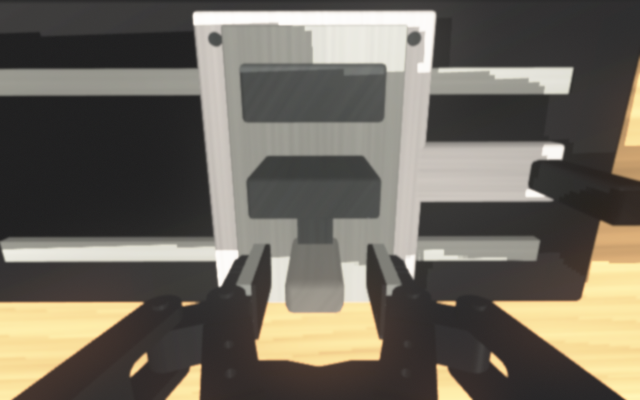

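The tab, centred at (315,280), stands between the pads. I'll close on it and pull back 72 mm.

Call:
{"api": "move_arm", "payload": {"rows": "0 0.1 0.1 0 0 0 0.2; 0 0 0 0 0 0 0.1; 0 0 0 0 0 0 0; 0 0 0 0 0 0 0; 0 0 0 0 0 0 0; 0 0 0 0 0 0 0"}}

```text
time_s: 8.15
eef_pos: [0.5668, 0.0297, 0.1356]
eef_rot: [0.001, -0.692, 0.722, -0.001]
wrist_force: [-2.3, 1.2, 5.8]
opening: 0.247
```

Call:
{"api": "move_arm", "payload": {"rows": "0 1 0 0 0 0 0; 0 1 0 0 0 0 0; 0 1 0 0 0 0 0; 0 1 0 0 0 0 0; 0 1 0 0 0 0 0; 0 1 0 0 0 0 0; 0 0.5 0 0 0 0 0; 0 0.3 0 0 0 0 0; 0 0 0 0 0 0 0; 0 0 0 0 0 0 0"}}

```text
time_s: 9.15
eef_pos: [0.5006, 0.0323, 0.1356]
eef_rot: [0.003, -0.692, 0.722, -0.003]
wrist_force: [8.1, 1.7, -1.7]
opening: 0.246
```

Call:
{"api": "move_arm", "payload": {"rows": "0 0.2 0 0 0 0 0; 0 0.2 0 0 0 0 0; 0 0.2 0 0 0 0 0; 0 0 0 0 0 0 0; 0 0 0 0 0 0 0"}}

```text
time_s: 9.65
eef_pos: [0.495, 0.0325, 0.1356]
eef_rot: [0.003, -0.692, 0.722, -0.003]
wrist_force: [10.7, 2.2, -4.3]
opening: 0.248
```

Call:
{"api": "move_arm", "payload": {"rows": "0 0.2 0 0 0 0 0; 0 0 0 0 0 0 0"}}

```text
time_s: 9.85
eef_pos: [0.4942, 0.0325, 0.1356]
eef_rot: [0.004, -0.692, 0.722, -0.004]
wrist_force: [18.0, 2.4, -12.0]
opening: 0.248
```

Call:
{"api": "move_arm", "payload": {"rows": "0 0.2 0 0 0 0 0; 0 0 0 0 0 0 0; 0 0 0 0 0 0 0"}}

```text
time_s: 10.15
eef_pos: [0.4938, 0.0325, 0.1356]
eef_rot: [0.006, -0.692, 0.722, -0.006]
wrist_force: [26.2, 3.4, -21.0]
opening: 0.251
```

Call:
{"api": "move_arm", "payload": {"rows": "0 -0.35 0 0 0 0 0; 0 0 0 0 0 0 0.5; 0 0 0 0 0 0 0.5; 0 0 0 0 0 0 0.5; 0 0 -3 0 0 0 0.5; 0 0 -4 0 0 0 0.6; 0 0 -4 0 0 0 0.7; 0 0 -4 0 0 0 0.9; 0 0 0 0 0 0 0.9; 0 0 0 0 0 0 0.9"}}

```text
time_s: 11.15
eef_pos: [0.4916, 0.0326, 0.2848]
eef_rot: [0.001, -0.692, 0.722, -0.001]
wrist_force: [-0.3, 0.1, -0.4]
opening: 0.902
```

```bash
python3 - <<'E'
from h import *
c=cam('wrist','w5.png'); to([.55,-.37,.25],-92.4)
import json; json.dump({k:np.array(c[k]).tolist() for k in ['fx','fy','cx','cy','rvec','tvec']},open('c5.json','w'))
E
```

```text
TCP [0.4909 0.0327 0.2834] yaw -92.4 tilt 0.03 F [-0.9  0.8 -0.3] op 0.896 t 11.2
world d(mm) [  59.1 -402.7  -33.4]  tool shift cm before turn [39.99 -7.6   3.33]
turn rz 0.0  shift after turn [39.99 -7.59  3.34]
```

View pics/w5.png

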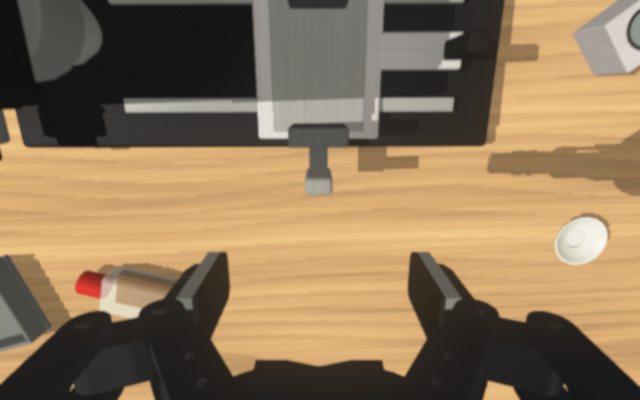

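Call:
{"api": "move_arm", "payload": {"rows": "4 -0.3 0 0 0 0 1; 4 -0.3 0 0 0 0 1; 4 -0.3 0 0 0 0 1; 4 -0.3 0 0 0 0 1; 4 -0.3 0 0 0 0 1; 4 -0.3 0 0 0 0 1; 4 -0.3 1 0 0 0 1; 4 -0.3 1 0 0 0 1; 4 -0.3 1 0 0 0 1; 4 -0.3 1 0 0 0 1; 0 0 0 0 0 0 1; 0 0 0 0 0 0 1; 0 0 0 0 0 0 1"}}

```text
time_s: 12.5
eef_pos: [0.5043, -0.367, 0.2427]
eef_rot: [0.0, -0.692, 0.722, 0.001]
wrist_force: [0.2, 0.5, -0.5]
opening: 0.998
```

```bash
cat >> h.py <<'E'
import json
def savec(c,f): json.dump({k:np.array(c[k]).tolist() for k in ['fx','fy','cx','cy','rvec','tvec']},open(f,'w'))
def loadc(f): return {k:np.array(v) for k,v in json.load(open(f)).items()}
def rects(c,camn,q,z):
    for d in ctrl.trace(camn,q)[:5]:
        m=d['region'].astype(np.uint8); k=cv2.findNonZero(m)[:,0,:]
        P=np.array([ray(c,u,v,z)[:2] for u,v in k],np.float32)
        (x,y),(w,h),a=cv2.minAreaRect(P); b=cv2.boxPoints(((x,y),(w,h),a)); e1=b[1]-b[0];e2=b[2]-b[1]
        e=e1 if np.linalg.norm(e1)>np.linalg.norm(e2) else e2
        print(q,round(d['confidence'],2),'px',np.round(d['bbox']),'c',np.round([x,y],4),'size',sorted(np.round([w,h],3)),'yaw',(np.degrees(np.arctan2(e[1],e[0]))%180-180).round(1))
E
python3 - <<'E'
from h import *
c=cam('wrist','w6.png'); savec(c,'c6.json'); to([.588,-.366,.25],-92.4)
for q in ['plate64_c','plate56_c']: rects(c,'wrist',q,.01)
rects(c,'wrist','block_c',.04)
E
```

```text
TCP [ 0.5046 -0.3669  0.2433] yaw -92.34 tilt 0.09 F [-0.3  0.1  0.2] op 0.997 t 12.55
world d(mm) [83.4  0.9  6.7]  tool shift cm before turn [-0.43 -8.33 -0.68]
turn rz 0.06  shift after turn [-0.44 -8.33 -0.67]
plate64_c 0.7 px [523. 162. 603. 200.] c [ 0.492  -0.5853] size [np.float64(0.032), np.float64(0.07)] yaw -88.7
plate64_c 0.62 px [272.  42. 357. 117.] c [ 0.5865 -0.3682] size [np.float64(0.03), np.float64(0.064)] yaw -127.4
plate64_c 0.58 px [404. 101. 484. 150.] c [ 0.5441 -0.475 ] size [np.float64(0.032), np.float64(0.067)] yaw -81.2
plate56_c 0.59 px [299. 170. 364. 215.] c [ 0.4881 -0.3757] size [np.float64(0.033), np.float64(0.056)] yaw -79.2
plate56_c 0.42 px [100.   4. 216. 106.] c [ 0.6062 -0.2407] size [np.float64(0.064), np.float64(0.07)] yaw -55.1
block_c 0.93 px [102.   5. 214. 111.] c [ 0.6034 -0.2536] size [np.float64(0.057), np.float64(0.063)] yaw -55.0
```

View pics/w6.png

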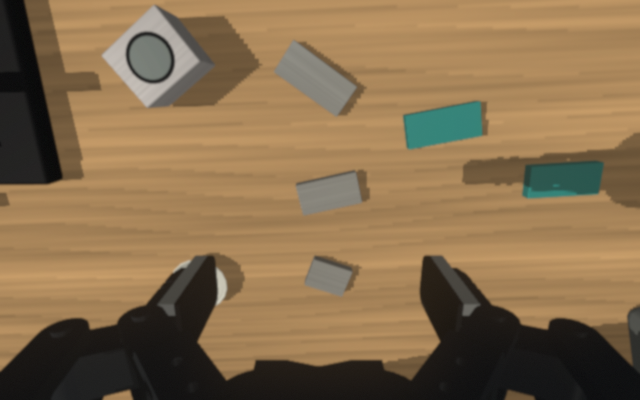

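Call:
{"api": "move_arm", "payload": {"rows": "0 0 0 0 0 8 1; 0 0 0 0 0 8 1; 0 0 0 0 0 8 1; 0 0 0 0 0 8 1; -2.4 -3.3 0 0 0 3 1; -2.47 -3.28 3 0 0 0 1; 0 0 4 0 0 0 1; 0 0 3.3 0 0 0 1; 0 0 2 0 0 0 1; 0 0 0 0 0 0 0.85; 0 0 0 0 0 0 0.85; 0 0 0 0 0 0 0.85"}}

```text
time_s: 13.9
eef_pos: [0.5869, -0.368, 0.1239]
eef_rot: [0.001, -0.443, 0.896, -0.002]
wrist_force: [0.2, -0.4, -0.2]
opening: 0.847
```

```bash
python3 - <<'E'
from h import *
c=cam('wrist','w7.png'); to([.5865,-.3682,.080],-127.4)
rects(c,'wrist','plate64_c',.01)
E
```

```text
TCP [ 0.5869 -0.3682  0.1241] yaw -127.39 tilt 0.23 F [ 1.1 -0.4  0.3] op 0.85 t 13.95
world d(mm) [ -0.4  -0.  -44.1]  tool shift cm before turn [0.03 0.05 4.41]
turn rz 0.01  shift after turn [0.03 0.03 4.41]
plate64_c 0.68 px [257. 194. 373. 253.] c [ 0.5882 -0.3691] size [np.float64(0.033), np.float64(0.064)] yaw -126.7
plate64_c 0.65 px [453. 110. 587. 225.] c [ 0.5469 -0.4757] size [np.float64(0.034), np.float64(0.064)] yaw -81.7
```

View pics/w7.png

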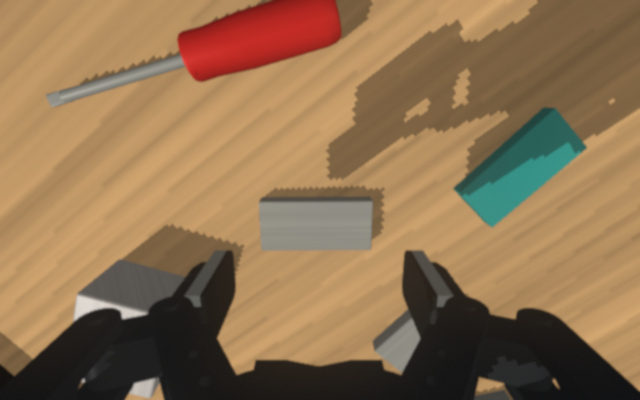

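Call:
{"api": "move_arm", "payload": {"rows": "0 0 2 0 0 0 0.85; 0 0 2 0 0 0 0.85; 0 0 0.4 0 0 0 0.85; 0 0 0.3 0 0 0 0.85; 0 0 0.3 0 0 0 0.85; 0 0 0 0 0 0 0.85"}}

```text
time_s: 14.6
eef_pos: [0.5862, -0.3677, 0.0722]
eef_rot: [0.0, -0.443, 0.896, -0.001]
wrist_force: [-0.8, -1.0, -0.3]
opening: 0.849
```

Call:
{"api": "move_arm", "payload": {"rows": "0 0 0.2 0 0 0 0.85; 0 0 0.2 0 0 0 0.85; 0 0 0 0 0 0 0.85"}}

```text
time_s: 14.9
eef_pos: [0.5857, -0.3673, 0.0673]
eef_rot: [-0.0, -0.443, 0.896, 0.0]
wrist_force: [-0.1, -0.9, 0.1]
opening: 0.85
```

Call:
{"api": "move_arm", "payload": {"rows": "0 0 0.2 0 0 0 0.85; 0 0 0 0 0 0 0.85"}}

```text
time_s: 15.1
eef_pos: [0.5857, -0.3673, 0.0651]
eef_rot: [-0.0, -0.443, 0.896, 0.0]
wrist_force: [-0.8, 1.1, -0.5]
opening: 0.848
```

Call:
{"api": "move_arm", "payload": {"rows": "0 0 0.15 0 0 0 0.8; 0 0 0.0 0 0 0 0.8; 0 0 0 0 0 0 0.8"}}

```text
time_s: 15.4
eef_pos: [0.5861, -0.3675, 0.0654]
eef_rot: [0.0, -0.443, 0.896, -0.0]
wrist_force: [-3.5, 2.2, 8.2]
opening: 0.804
```

Call:
{"api": "move_arm", "payload": {"rows": "0 0 0.1 0 0 0 0.8; 0 0 0.0 0 0 0 0.8"}}

```text
time_s: 15.6
eef_pos: [0.5861, -0.3676, 0.0654]
eef_rot: [-0.0, -0.443, 0.896, -0.0]
wrist_force: [-6.7, 3.9, 15.0]
opening: 0.804
```

Call:
{"api": "move_arm", "payload": {"rows": "0 0 0.1 0 0 0 0.8; 0 0 0.0 0 0 0 0.8"}}

```text
time_s: 15.8
eef_pos: [0.5861, -0.3676, 0.0653]
eef_rot: [-0.0, -0.443, 0.896, -0.0]
wrist_force: [-9.3, 6.6, 22.0]
opening: 0.802
```

Call:
{"api": "move_arm", "payload": {"rows": "0 0 -0.6 0 0 0 0.8; 0 0 0 0 0 0 0.78; 0 0 0 0 0 0 0.6; 0 0 0 0 0 0 0.5; 0 0 0 0 0 0 0.3; 0 0 0 0 0 0 0.3; 0 0 0 0 0 0 0.3"}}

```text
time_s: 16.5
eef_pos: [0.5866, -0.3678, 0.0692]
eef_rot: [0.0, -0.443, 0.896, -0.001]
wrist_force: [-1.7, 0.9, 10.3]
opening: 0.725
```

Call:
{"api": "move_arm", "payload": {"rows": "0 0 -0.5 0 0 0 0; 0 0 -2 0 0 0 0; 0 0 -4 0 0 0 0; 0 0 -4 0 0 0 0; 0 0 -4 0 0 0 0; 0 0 0 0 0 0 0; 0 0 0 0 0 0 0"}}

```text
time_s: 17.2
eef_pos: [0.5862, -0.3678, 0.2151]
eef_rot: [0.001, -0.443, 0.896, -0.001]
wrist_force: [-1.0, -0.2, -2.0]
opening: 0.724
```

```bash
python3 - <<'E'
from h import *
c=cam('wrist','w8.png'); to([.605,.0282,.22],-92.4)
E
```

```text
TCP [ 0.5854 -0.3671  0.2128] yaw -127.4 tilt 0.04 F [ 0.   0.3 -1.9] op 0.726 t 17.25
world d(mm) [ 19.6 395.3   7.2]  tool shift cm before turn [-32.59  22.45  -0.71]
turn rz -35.0  shift after turn [-39.58  -0.3   -0.72]
```

View pics/w8.png

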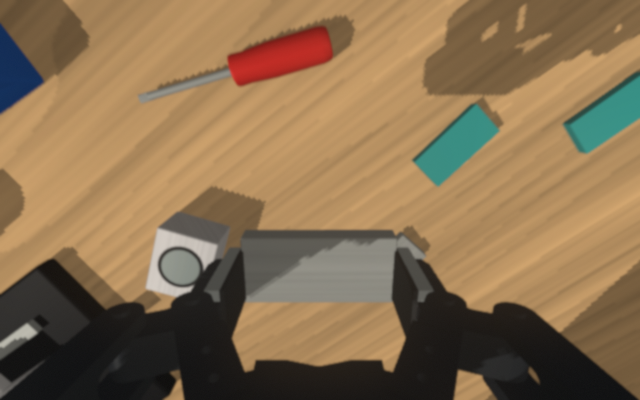

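Call:
{"api": "move_arm", "payload": {"rows": "0 0 0 0 0 -7 0; 0 0 0 0 0 -7 0; 0 0 0 0 0 -7 0; 0 0 0 0 0 -7 0; 0 0 0 0 0 -7 0; -4 0 0 0 0 0 0; -4 0 0 0 0 0 0; -4 0 0 0 0 0 0; -4 0 0 0 0 0 0; -4 0 0 0 0 0 0; -4 0 0 0 0 0 0; -4 0 0 0 0 0 0; -4 0 0 0 0 0 0; -4 0 0 0 0 0 0; -3 0 0 0 0 0 0; -0.5 -0.3 0 0 0 0 0; 0 0 0 0 0 0 0; 0 0 0 0 0 0 0; 0 0 0 0 0 0 0"}}

```text
time_s: 19.15
eef_pos: [0.6051, 0.0258, 0.2122]
eef_rot: [-0.0, -0.692, 0.722, 0.0]
wrist_force: [-0.0, -0.5, -1.0]
opening: 0.724
```

```bash
python3 - <<'E'
from h import *
c=cam('wrist','w9.png'); savec(c,'c9.json'); to([.605,.0282,.12],-92.4)
cv2.imwrite('pics/w9z.png',cv2.resize(c['color'][0:330,180:460],(680,800))[:600])
cv2.imwrite('pics/w9z.png',cv2.resize(c['color'][60:310,180:460],(670,600),interpolation=cv2.INTER_CUBIC))
E
```

```text
TCP [0.6052 0.0258 0.2125] yaw -92.5 tilt 0.05 F [ 0.2 -0.3 -0.3] op 0.728 t 19.2
world d(mm) [ -0.2   2.4 -92.5]  tool shift cm before turn [-0.24  0.02  9.25]
turn rz -0.1  shift after turn [-0.24  0.03  9.25]
```

View pics/w9z.png

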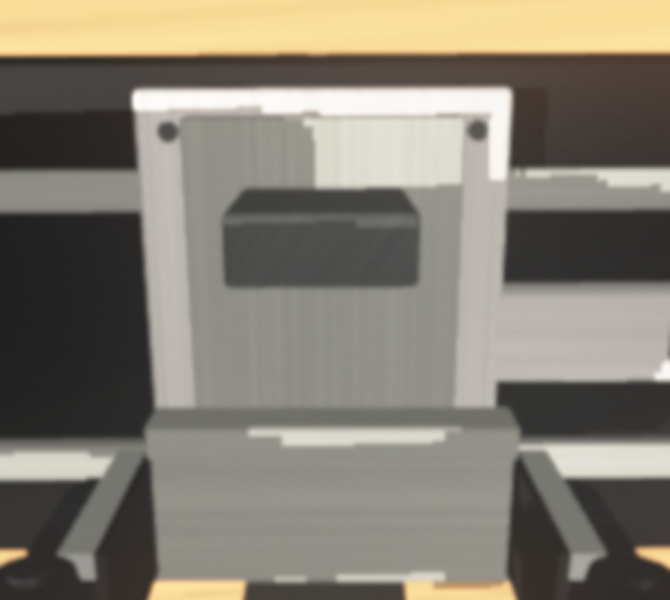

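```bash
python3 - <<'E'
from h import *
c=loadc('c9.json')
px=lambda x,y:(180+x*.4179,60+y*.4167)
g=lambda n,x,y,z:print(n,ray(c,*px(x,y),z).round(4))
g('fixface top',320,287,.093); g('fixback',320,222,.093)
g('bed inner TL',182,116,.045);g('bed inner TR',465,116,.045)
zt=.2125-.0592
for x,y in [(150,430),(519,430),(157,580),(508,580)]: g('pl',x,y,zt)
E
```

```text
fixface top [0.63   0.0265 0.093 ]
fixback [0.6453 0.0257 0.093 ]
bed inner TL [0.6685 0.0636 0.045 ]
bed inner TR [ 0.6651 -0.0148  0.045 ]
pl [0.6214 0.0547 0.1533]
pl [ 0.6186 -0.0073  0.1533]
pl [0.5926 0.0565 0.1533]
pl [ 0.5898 -0.0059  0.1533]
```

Call:
{"api": "move_arm", "payload": {"rows": "-0.27 -0.02 2 0 0 -0.1 0; 0 0 3 0 0 0 0; 0 0 2 0 0 0 0; 0 0 1.3 0 0 0 0; 0 0 0.5 0 0 0 0; 0 0 0 0 0 0 0; 0 0 0 0 0 0 0"}}

```text
time_s: 19.9
eef_pos: [0.6064, 0.0295, 0.126]
eef_rot: [0.001, -0.693, 0.721, -0.001]
wrist_force: [-0.1, -0.5, -1.3]
opening: 0.724
```

Call:
{"api": "move_arm", "payload": {"rows": "0 0 0.3 0 0 0 0; 0 0 0 0 0 0 0; 0 0 0 0 0 0 0"}}

```text
time_s: 20.2
eef_pos: [0.6059, 0.0299, 0.1223]
eef_rot: [0.0, -0.693, 0.721, -0.0]
wrist_force: [0.2, 0.8, -1.4]
opening: 0.727
```

Call:
{"api": "move_arm", "payload": {"rows": "0 0 0.2 0 0 0 0; 0 0 0 0 0 0 0; 0 0 0 0 0 0 0"}}

```text
time_s: 20.5
eef_pos: [0.6056, 0.0298, 0.1198]
eef_rot: [-0.0, -0.693, 0.721, 0.0]
wrist_force: [0.8, 0.0, -1.9]
opening: 0.727
```

Call:
{"api": "move_arm", "payload": {"rows": "0.12 0 0.3 0 0 0 0; 0 0 0 0 0 0 0; 0 0 0 0 0 0 0"}}

```text
time_s: 20.8
eef_pos: [0.6055, 0.0286, 0.1167]
eef_rot: [-0.0, -0.693, 0.721, 0.0]
wrist_force: [0.5, 0.3, -1.5]
opening: 0.729
```

Call:
{"api": "move_arm", "payload": {"rows": "0 0 0.2 0 0 0 0; 0 0 0 0 0 0 0; 0 0 0 0 0 0 0"}}

```text
time_s: 21.1
eef_pos: [0.6056, 0.0286, 0.1148]
eef_rot: [-0.0, -0.693, 0.721, 0.0]
wrist_force: [-0.3, -0.2, -0.7]
opening: 0.726
```

Call:
{"api": "move_arm", "payload": {"rows": "0 0 0.15 0 0 0 0; 0 0 0 0 0 0 0; 0 0 0 0 0 0 0"}}

```text
time_s: 21.4
eef_pos: [0.6058, 0.0286, 0.1143]
eef_rot: [0.0, -0.693, 0.721, -0.0]
wrist_force: [-3.4, -0.8, 5.9]
opening: 0.721
```

Call:
{"api": "move_arm", "payload": {"rows": "0 0 0.1 0 0 0 0; 0 0 0 0 0 0 0; 0 0 0 0 0 0 0; 0 0 0 0 0 0 0"}}

```text
time_s: 21.8
eef_pos: [0.6058, 0.0287, 0.1142]
eef_rot: [0.0, -0.693, 0.721, -0.0]
wrist_force: [-6.0, -0.4, 12.9]
opening: 0.729
```

Call:
{"api": "move_arm", "payload": {"rows": "0 0 -0.2 0 0 0 0; 0 0 0 0 0 0 0.85; 0 0 0 0 0 0 0.85; 0 0 0 0 0 0 0.85; 0 0 -1 0 0 0 0.85; 0 0 -2 0 0 0 0.85; 0 0 -2 0 0 0 0; 0 0 0 0 0 0 0; 0 0 0 0 0 0 0; 0 0 0 0 0 0 0; 0 0 0 0 0 0 0; 0 0 0 0 0 0 0; 0 0 0 0 0 0 0"}}

```text
time_s: 23.1
eef_pos: [0.6053, 0.0287, 0.1638]
eef_rot: [-0.0, -0.693, 0.721, 0.0]
wrist_force: [-0.8, 0.2, -0.4]
opening: 0.001
```

```bash
python3 - <<'E'
from h import *
c=cam('wrist','w10.png'); savec(c,'c10.json'); to([.6055,.0285,.12],-92.4)
rects(c,'wrist','plate64_c',.055)
E
```

```text
TCP [0.6054 0.0286 0.1639] yaw -92.3 tilt 0.04 F [-0.4 -0.7 -0.5] op 0.002 t 23.15
world d(mm) [  0.1  -0.1 -43.9]  tool shift cm before turn [ 0.01 -0.01  4.39]
turn rz 0.1  shift after turn [ 0.01 -0.01  4.39]
plate64_c 0.89 px [259. 198. 377. 253.] c [0.6067 0.0275] size [np.float64(0.032), np.float64(0.064)] yaw -93.4
```

View pics/w10.png

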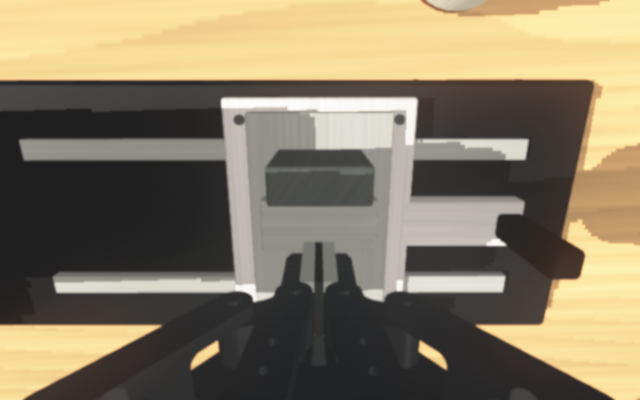

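Call:
{"api": "move_arm", "payload": {"rows": "0 0 2 0 0 0 0; 0 0 1.2 0 0 0 0; 0 0 0.2 0 0 0 0; 0 0 0 0 0 0 0; 0 0 0 0 0 0 0"}}

```text
time_s: 23.7
eef_pos: [0.606, 0.0286, 0.1309]
eef_rot: [0.0, -0.693, 0.721, -0.0]
wrist_force: [-0.2, 0.3, 0.3]
opening: 0.002
```

Call:
{"api": "move_arm", "payload": {"rows": "0 0 0.15 0 0 0 0; 0 0 0 0 0 0 0; 0 0 0 0 0 0 0"}}

```text
time_s: 24.0
eef_pos: [0.6058, 0.0286, 0.1292]
eef_rot: [0.0, -0.693, 0.721, -0.0]
wrist_force: [0.2, -0.4, 0.4]
opening: -0.001
```

Call:
{"api": "move_arm", "payload": {"rows": "0 0.05 0.15 0 0 0 0; 0 0 0 0 0 0 0; 0 0 0 0 0 0 0"}}

```text
time_s: 24.3
eef_pos: [0.6054, 0.0286, 0.1277]
eef_rot: [0.0, -0.693, 0.721, -0.0]
wrist_force: [0.5, -0.9, 1.8]
opening: 0.001
```

Call:
{"api": "move_arm", "payload": {"rows": "0 0.05 0.1 0 0 0 0; 0 0 0 0 0 0 0; 0 0 0 0 0 0 0"}}

```text
time_s: 24.6
eef_pos: [0.6053, 0.0286, 0.1277]
eef_rot: [0.001, -0.693, 0.721, -0.001]
wrist_force: [-1.2, -0.3, 8.5]
opening: 0.004
```

Call:
{"api": "move_arm", "payload": {"rows": "0 0.03 0.07 0 0 0 0; 0 0 0 0 0 0 0; 0 0 0 0 0 0 0; 0 0 0 0 0 0 0"}}

```text
time_s: 25.0
eef_pos: [0.6053, 0.0286, 0.1277]
eef_rot: [0.001, -0.693, 0.721, -0.001]
wrist_force: [-2.3, 0.5, 11.5]
opening: -0.003
```

Call:
{"api": "move_arm", "payload": {"rows": "0 0 -2 0 0 0 0; 0 0 -4 0 0 0 0; 0 0 -3 0 0 0 0.5; 4 1 0 0 0 0 1; 4 1 0 0 0 0 1; 4 1 0 0 0 0 1; 4 1 0 0 0 0 1; 4 1 0 0 0 0 1; 4 1 0 0 0 0 1; 4 1 0 0 0 0 1; 4 1 0 0 0 0 1; 4 1 0 0 0 0 0.9; 4 1 0 0 0 0 0.9; 0.9 0.1 3 0 0 -6 0.9; 0 0 4 0 0 -6 0.9; 0 0 3 0 0 0 0.9; 0 0 0 0 0 0 0.9; 0 0 0 0 0 0 0.9"}}

```text
time_s: 26.8
eef_pos: [0.4869, -0.3757, 0.1156]
eef_rot: [-0.0, 0.764, -0.645, -0.001]
wrist_force: [0.8, -0.0, 0.8]
opening: 0.898
```

```bash
python3 - <<'E'
from h import *
c=cam('wrist','w11.png'); to([.4885,-.3755,.0692],-80.5)
rects(c,'wrist','plate56_c',.01)
E
```

```text
TCP [ 0.4876 -0.3765  0.1171] yaw -80.3 tilt 0.1 F [ 0.7 -0.4  0.2] op 0.901 t 26.85
world d(mm) [  0.9   1.  -47.9]  tool shift cm before turn [-0.09 -0.1   4.79]
turn rz 0.2  shift after turn [-0.08 -0.1   4.79]
plate56_c 0.81 px [268. 196. 374. 256.] c [ 0.4892 -0.3758] size [np.float64(0.033), np.float64(0.056)] yaw -79.4
```

View pics/w11.png

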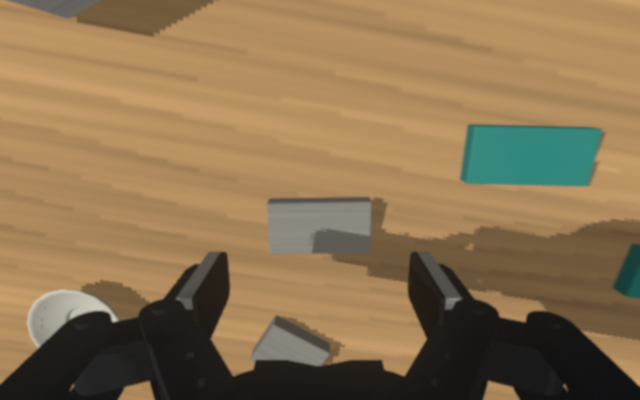

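Call:
{"api": "move_arm", "payload": {"rows": "-0.08 -0.05 1 0 0 -1 0.75; 0 0 2 0 0 0 0.75; 0 0 1.2 0 0 0 0.75; 0 0 0.4 0 0 0 0.75; 0 0 0 0 0 0 0.75; 0 0 0 0 0 0 0.75"}}

```text
time_s: 27.5
eef_pos: [0.4877, -0.3754, 0.0703]
eef_rot: [0.0, 0.77, -0.638, 0.0]
wrist_force: [-0.4, 0.4, -0.1]
opening: 0.752
```

```bash
python3 - <<'E'
from h import *
c=cam('wrist','w12.png'); to([.4880,-.3757,.071],-79.4)
E
```

```text
TCP [ 0.4878 -0.3755  0.0705] yaw -79.29 tilt 0.08 F [ 0.2 -0.1  0.8] op 0.753 t 27.55
world d(mm) [ 0.2 -0.2  0.5]  tool shift cm before turn [ 0.02 -0.02 -0.05]
turn rz 0.11  shift after turn [ 0.02 -0.02 -0.05]
```

View pics/w12.png

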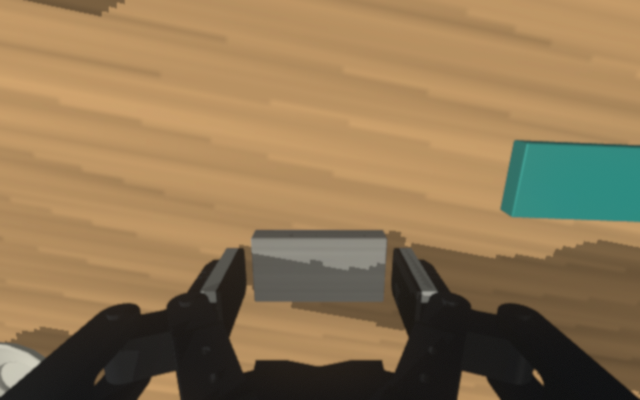

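Plate 56 (252–387, 232–301) stands centred between the pads. I'll grip and lift it.

Call:
{"api": "move_arm", "payload": {"rows": "0 0 -0.05 0 0 0 0.3; 0 0 0 0 0 0 0; 0 0 0 0 0 0 0; 0 0 0 0 0 0 0; 0 0 0 0 0 0 0; 0 0 0 0 0 0 0"}}

```text
time_s: 28.15
eef_pos: [0.4879, -0.3757, 0.0714]
eef_rot: [0.0, 0.77, -0.638, 0.001]
wrist_force: [0.4, -0.6, 6.8]
opening: 0.63
```

Call:
{"api": "move_arm", "payload": {"rows": "0 0 -0.5 0 0 0 0; 0 0 -2 0 0 0 0; 0 0 -4 0 0 0 0; 0 0 -4 0 0 6 0; 0 0 -4 0 0 7 0; 0 0 0 0 0 0 0; 0 0 0 0 0 0 0; 0 0 0 0 0 0 0"}}

```text
time_s: 28.95
eef_pos: [0.4865, -0.3742, 0.2134]
eef_rot: [0.0, -0.693, 0.721, 0.002]
wrist_force: [-0.2, 0.1, -1.9]
opening: 0.631
```

```bash
python3 - <<'E'
from h import *
c=cam('wrist','w13.png'); savec(c,'c13.json');to([.6055,.0285,.21],-92.4)
E
```

```text
TCP [ 0.4865 -0.3741  0.213 ] yaw -92.26 tilt 0.23 F [-0.2 -0.5 -1.1] op 0.633 t 29.0
world d(mm) [119.  402.6  -3. ]  tool shift cm before turn [-40.7  -10.31   0.38]
turn rz 0.14  shift after turn [-40.72 -10.21   0.3 ]
```

View pics/w13.png

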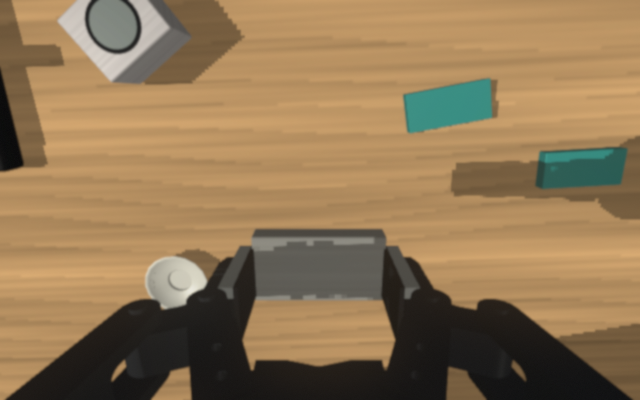

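Call:
{"api": "move_arm", "payload": {"rows": "-4 -1 0 0 0 0 0; -4 -1 0 0 0 0 0; -4 -1 0 0 0 0 0; -4 -1 0 0 0 0 0; -4 -1 0 0 0 0 0; -4 -1 0 0 0 0 0; -4 -1 0 0 0 0 0; -4 -1 0 0 0 0 0; -4 -1 0 0 0 0 0; -4 -1 0 0 0 0 0; -0.7 -0.2 2 0 0 0.1 0; 0 0 2 0 0 0 0; 0 0 0 0 0 0 0; 0 0 0 0 0 0 0; 0 0 0 0 0 0 0"}}

```text
time_s: 30.5
eef_pos: [0.6059, 0.027, 0.1757]
eef_rot: [0.0, -0.692, 0.722, -0.0]
wrist_force: [-0.6, -0.1, -0.6]
opening: 0.633
```

```bash
python3 - <<'E'
from h import *
c=cam('wrist','w14.png'); savec(c,'c14.json');to([.6055,.0285,.1264],-92.4)
cv2.imwrite('pics/w14z.png',cv2.resize(c['color'][60:310,180:460],(670,600),interpolation=cv2.INTER_CUBIC))
E
```

```text
TCP [0.6061 0.027  0.1761] yaw -92.44 tilt 0.08 F [ 0.6  0.2 -1.1] op 0.635 t 30.55
world d(mm) [ -0.6   1.5 -49.7]  tool shift cm before turn [-0.15  0.07  4.97]
turn rz -0.04  shift after turn [-0.15  0.07  4.97]
```

View pics/w14z.png

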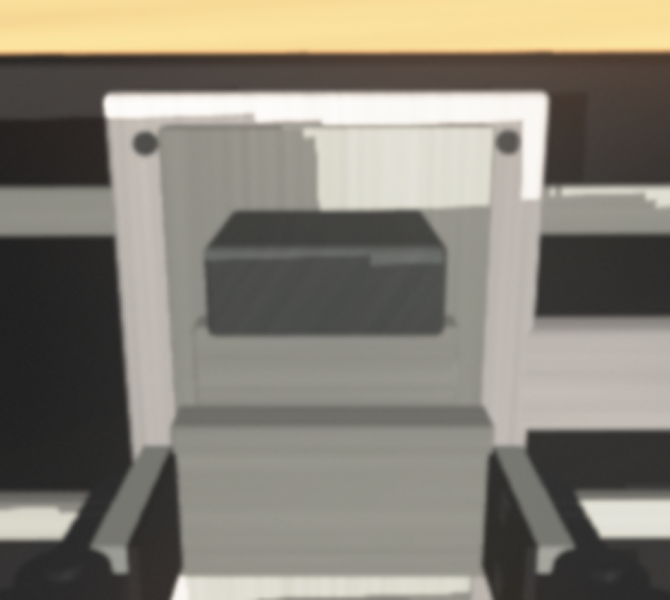

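Call:
{"api": "move_arm", "payload": {"rows": "-0.15 0.05 2 0 0 0 0; 0 0 1.5 0 0 0 0; 0 0 0.7 0 0 0 0; 0 0 0.4 0 0 0 0; 0 0 0 0 0 0 0; 0 0 0 0 0 0 0; 0 0 0 0 0 0 0"}}

```text
time_s: 31.25
eef_pos: [0.6057, 0.0289, 0.1299]
eef_rot: [0.0, -0.692, 0.722, -0.001]
wrist_force: [-0.2, -0.4, -1.4]
opening: 0.629
```

Call:
{"api": "move_arm", "payload": {"rows": "0 0 0.2 0 0 0 0; 0 0 0 0 0 0 0; 0 0 0 0 0 0 0"}}

```text
time_s: 31.55
eef_pos: [0.6051, 0.029, 0.1273]
eef_rot: [-0.0, -0.692, 0.722, -0.0]
wrist_force: [-0.4, -0.2, -1.6]
opening: 0.632
```

Call:
{"api": "move_arm", "payload": {"rows": "0 0 0.15 0 0 0 0; 0 0 0 0 0 0 0; 0 0 0 0 0 0 0"}}

```text
time_s: 31.85
eef_pos: [0.6054, 0.029, 0.1264]
eef_rot: [0.0, -0.692, 0.722, -0.0]
wrist_force: [-2.4, 0.4, 4.5]
opening: 0.634
```

Call:
{"api": "move_arm", "payload": {"rows": "0 0 -0.05 0 0 0 0; 0 0 0 0 0 0 0.8; 0 0 0 0 0 0 0.8; 0 0 0 0 0 0 0.8; 0 0 -1 0 0 0 0.8; 0 0 -2 0 0 0 0.8; 0 0 -2 0 0 0 0; 0 0 0 0 0 0 0; 0 0 0 0 0 0 0; 0 0 0 0 0 0 0; 0 0 0 0 0 0 0; 0 0 0 0 0 0 0; 0 0 0 0 0 0 0"}}

```text
time_s: 33.15
eef_pos: [0.6049, 0.029, 0.1756]
eef_rot: [-0.0, -0.692, 0.722, 0.0]
wrist_force: [0.0, 0.6, 0.2]
opening: 0.001
```

```bash
python3 - <<'E'
from h import *
c=cam('wrist','w15.png'); savec(c,'c15.json'); to([.6055,.0285,.1377],-92.4)
rects(c,'wrist','plate56_c',.065); rects(c,'wrist','plate64_c',.055)
cv2.imwrite('pics/w15z.png',cv2.resize(c['color'][60:310,180:460],(670,600),interpolation=cv2.INTER_CUBIC))
E
```

```text
TCP [0.605  0.0291 0.1757] yaw -92.4 tilt 0.04 F [ 0.7 -0.9 -1. ] op 0.0 t 33.2
world d(mm) [  0.5  -0.6 -38. ]  tool shift cm before turn [ 0.05 -0.06  3.8 ]
turn rz 0.0  shift after turn [ 0.05 -0.06  3.8 ]
plate56_c 0.75 px [269. 194. 370. 251.] c [0.6064 0.028 ] size [np.float64(0.031), np.float64(0.056)] yaw -92.4
plate64_c 0.93 px [262. 189. 372. 246.] c [0.6075 0.0278] size [np.float64(0.031), np.float64(0.064)] yaw -93.0
plate64_c 0.6 px [313. 340. 324. 366.] c [0.5127 0.0321] size [np.float64(0.009), np.float64(0.022)] yaw -2.4
```

View pics/w15z.png

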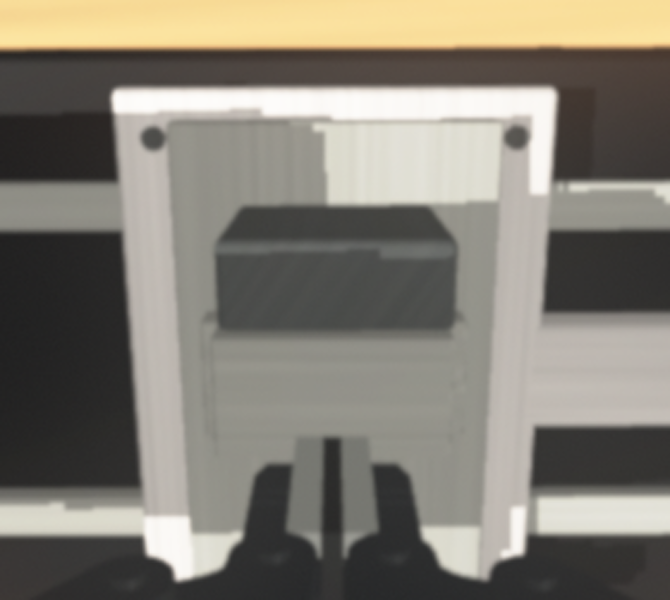

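Call:
{"api": "move_arm", "payload": {"rows": "0 0 2 0 0 0 0; 0 0 1.3 0 0 0 0; 0 0 0.4 0 0 0 0; 0 0 0.1 0 0 0 0; 0 0.05 0.1 0 0 0 0; 0 0 0 0 0 0 0; 0 0 0 0 0 0 0"}}

```text
time_s: 34.0
eef_pos: [0.6048, 0.0291, 0.1377]
eef_rot: [0.0, -0.692, 0.722, -0.0]
wrist_force: [-2.3, -0.2, 3.7]
opening: 0.001
```

Call:
{"api": "move_arm", "payload": {"rows": "0 0.05 0.1 0 0 0 0; 0 0 0 0 0 0 0; 0 0 0 0 0 0 0"}}

```text
time_s: 34.3
eef_pos: [0.6048, 0.0291, 0.1377]
eef_rot: [0.001, -0.692, 0.722, -0.001]
wrist_force: [-2.6, 1.7, 9.6]
opening: 0.0
```

Call:
{"api": "move_arm", "payload": {"rows": "0 0.03 0.05 0 0 0 0; 0 0 0 0 0 0 0; 0 0 0 0 0 0 0; 0 0 0 0 0 0 0"}}

```text
time_s: 34.7
eef_pos: [0.6047, 0.0291, 0.1376]
eef_rot: [0.001, -0.692, 0.722, -0.001]
wrist_force: [-4.5, 1.1, 12.8]
opening: 0.0
```

Call:
{"api": "move_arm", "payload": {"rows": "0 -0.1 -2 0 0 0 0; 0 0 -4 0 0 0 0; 0 0 -3 0 0 0 0.5; 4 1.8 0 0 0 0 0.8; 4 1.8 0 0 0 0 0.8; 4 1.8 0 0 0 0 0.8; 4 1.8 0 0 0 0 0.8; 4 1.8 0 0 0 0 0.8; 4 1.8 0 0 0 0 0.8; 4 1.8 0 0 0 0 0.8; 4 1.8 0 0 0 0 0.8; 4 1.8 0 0 0 0 0.8; 4 1.8 0 0 0 0 0.8; 0.9 0.6 3 0 0 6 0.7; 0 0 4 0 0 6 0.7; 0 0 4 0 0 6 0.7; 0 0 0 0 0 0 0.7; 0 0 0 0 0 0 0.7"}}

```text
time_s: 36.5
eef_pos: [0.4018, -0.3716, 0.1157]
eef_rot: [-0.0, -0.572, 0.82, 0.001]
wrist_force: [0.4, 0.1, -0.3]
opening: 0.702
```

```bash
python3 - <<'E'
from h import *
c=cam('wrist','w16.png'); to([.402,-.372,.073],-110.6)
rects(c,'wrist','plate40_c',.01)
E
```

```text
TCP [ 0.4026 -0.3725  0.1172] yaw -110.24 tilt 0.11 F [ 1.7 -0.5  0.3] op 0.702 t 36.55
world d(mm) [ -0.6   0.5 -44.2]  tool shift cm before turn [-0.03  0.08  4.42]
turn rz 0.36  shift after turn [-0.03  0.07  4.42]
plate40_c 0.57 px [279. 199. 357. 257.] c [ 0.403  -0.3733] size [np.float64(0.033), np.float64(0.039)] yaw -112.1
```

View pics/w16.png

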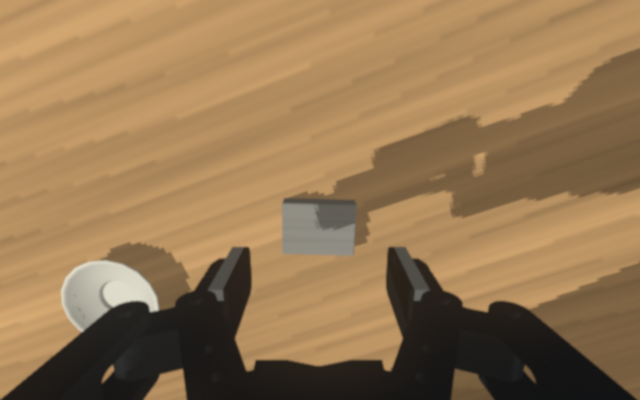

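Call:
{"api": "move_arm", "payload": {"rows": "0.04 0.08 1 0 0 1.2 0.6; 0 0 2 0 0 0 0.6; 0 0 1 0 0 0 0.6; 0 0 0.35 0 0 0 0.6; 0 0 0 0 0 0 0.6; 0 0 0 0 0 0 0.6"}}

```text
time_s: 37.2
eef_pos: [0.4013, -0.3723, 0.0728]
eef_rot: [0.0, -0.562, 0.827, -0.001]
wrist_force: [0.2, 0.9, 0.2]
opening: 0.602
```

```bash
python3 - <<'E'
from h import *
c=cam('wrist','w17.png'); to([.4016,-.3728,.0725],-111.5)
E
```

```text
TCP [ 0.4014 -0.3724  0.0729] yaw -111.59 tilt 0.07 F [ 0.1 -0.6 -0.2] op 0.601 t 37.25
world d(mm) [ 0.2 -0.4 -0.4]  tool shift cm before turn [ 0.03 -0.04  0.04]
turn rz -0.09  shift after turn [ 0.03 -0.04  0.04]
```

View pics/w17.png

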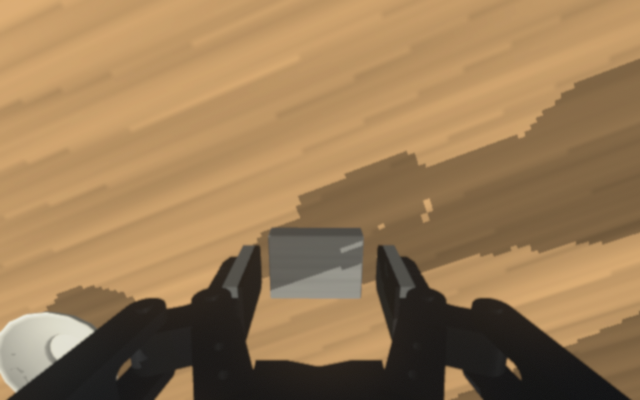

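Plate 40 (270–362, 229–297) is centred between the pads. I'll grip, lift, and turn back to the vise.

Call:
{"api": "move_arm", "payload": {"rows": "0 0 0 0 0 0 0.3; 0 0 0 0 0 0 0; 0 0 0 0 0 0 0; 0 0 0 0 0 0 0; 0 0 0 0 0 0 0; 0 0 0 0 0 0 0"}}

```text
time_s: 37.85
eef_pos: [0.4015, -0.3725, 0.0733]
eef_rot: [0.0, -0.562, 0.827, -0.001]
wrist_force: [-0.3, 1.9, 5.7]
opening: 0.448
```

Call:
{"api": "move_arm", "payload": {"rows": "0 0 -0.5 0 0 0 0; 0 0 -2 0 0 0 0; 0 0 -4 0 0 -6.4 0; 0 0 -4 0 0 -6.4 0; 0 0 -4 0 0 -6.4 0; -4 -2 0 0 0 0 0; -4 -2 0 0 0 0 0; -4 -2 0 0 0 0 0; -4 -2 0 0 0 0 0; -4 -2 0 0 0 0 0; -4 -2 0 0 0 0 0; -4 -2 0 0 0 0 0; -4 -2 0 0 0 0 0; -4 -2 0 0 0 0 0; -4 -0.6 0 0 0 0 0; -0.7 0 0 0 0 0 0; 0 0 0 0 0 0 0; 0 0 0 0 0 0 0; 0 0 0 0 0 0 0"}}

```text
time_s: 39.75
eef_pos: [0.6036, 0.0255, 0.2172]
eef_rot: [-0.0, -0.692, 0.722, -0.0]
wrist_force: [-0.4, 0.4, -1.3]
opening: 0.446
```

```bash
python3 - <<'E'
from h import *
c=cam('wrist','w18.png'); savec(c,'c18.json');to([.6055,.0287,.138],-92.4)
cv2.imwrite('pics/w18z.png',cv2.resize(c['color'][60:310,180:460],(670,600),interpolation=cv2.INTER_CUBIC))
E
```

```text
TCP [0.6037 0.0254 0.2173] yaw -92.51 tilt 0.02 F [-0.6 -0.1 -0.5] op 0.443 t 39.8
world d(mm) [  1.8   3.3 -79.3]  tool shift cm before turn [-0.33 -0.17  7.93]
turn rz -0.11  shift after turn [-0.33 -0.17  7.93]
```

View pics/w18z.png

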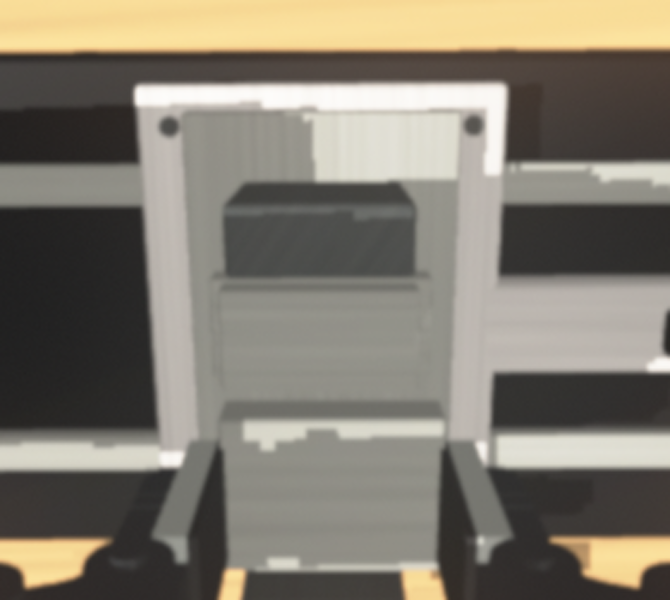

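```bash
python3 - <<'E'
from h import *
px=lambda x,y:(180+x*.4179,60+y*.4167)
def f(cf,rows,zt,tcp,sym):
    c=loadc(cf); P=np.mean([ray(c,*px(x,y),zt) for x,y in rows],0); print(cf,P.round(4),'minus tcp',((P-tcp)*1e3).round(1)[:2]); 
    for n,x,y,z in sym: print('   ',n,ray(c,*px(x,y),z).round(4))
f('c9.json',[(150,430),(519,430),(157,580),(508,580)],.2125-.0592,np.array([.6052,.0258,0]),[('jaw',320.5,287,.093)])
f('c14.json',[(174,427),(492,427),(182,576),(484,576)],.1761-.0614,np.array([.6061,.0270,0]),[('jaw',325.5,333,.093),('p64 far L',196,322,.055),('p64 far R',459,322,.055)])
f('c18.json',[(222,418),(444,418),(228,570),(440,570)],.2173-.0633,np.array([.6037,.0254,0]),[('jaw',319.5,276,.093),('p56 farL',220,288,.065),('farR',422,288,.065)])
E
```

```text
c9.json [0.6056 0.0245 0.1533] minus tcp [ 0.4 -1.3]
    jaw [0.63   0.0263 0.093 ]
c14.json [0.6061 0.0258 0.1147] minus tcp [-0.  -1.2]
    jaw [0.6307 0.0262 0.093 ]
    p64 far L [0.6233 0.0578 0.055 ]
    p64 far R [ 0.6206 -0.0051  0.055 ]
c18.json [0.604  0.0241 0.154 ] minus tcp [ 0.3 -1.3]
    jaw [0.6302 0.0262 0.093 ]
    p56 farL [0.6216 0.0545 0.065 ]
    farR [ 0.6191 -0.0011  0.065 ]
```

Call:
{"api": "move_arm", "payload": {"rows": "-0.33 -0.17 2 0 0 -0.1 0; 0 0 3 0 0 0 0; 0 0 1.6 0 0 0 0; 0 0 0.7 0 0 0 0; 0 0 0.3 0 0 0 0; 0 0 0 0 0 0 0; 0 0 0 0 0 0 0"}}

```text
time_s: 40.5
eef_pos: [0.6065, 0.03, 0.1424]
eef_rot: [0.001, -0.693, 0.721, -0.001]
wrist_force: [1.2, -0.3, 0.0]
opening: 0.444
```

```bash
python3 - <<'E'
from h import *
to([.6055,.0287,.1383],-92.4)
E
```

```text
TCP [0.6065 0.03   0.1424] yaw -92.31 tilt 0.11 F [ 1.2 -0.3  0. ] op 0.444 t 40.5
world d(mm) [-1.  -1.3 -4.1]  tool shift cm before turn [0.13 0.09 0.41]
turn rz 0.09  shift after turn [0.13 0.09 0.41]
```

Call:
{"api": "move_arm", "payload": {"rows": "0.13 0.03 0.2 0 0 0 0; 0 0 0 0 0 0 0; 0 0 0 0 0 0 0; 0 0 0 0 0 0 0"}}

```text
time_s: 40.9
eef_pos: [0.6054, 0.0289, 0.1394]
eef_rot: [0.0, -0.693, 0.721, -0.0]
wrist_force: [-0.7, -0.1, -0.9]
opening: 0.446
```

Call:
{"api": "move_arm", "payload": {"rows": "0 0 0.2 0 0 0 0; 0 0 0 0 0 0 0; 0 0 0 0 0 0 0"}}

```text
time_s: 41.2
eef_pos: [0.6057, 0.0289, 0.1383]
eef_rot: [0.0, -0.693, 0.721, -0.0]
wrist_force: [-3.6, 0.9, 6.4]
opening: 0.447
```

Call:
{"api": "move_arm", "payload": {"rows": "0 0 0.08 0 0 0 0; 0 0 0 0 0 0 0; 0 0 0 0 0 0 0"}}

```text
time_s: 41.5
eef_pos: [0.6057, 0.0289, 0.1383]
eef_rot: [0.0, -0.693, 0.721, -0.0]
wrist_force: [-6.5, 1.4, 13.5]
opening: 0.443
```

Call:
{"api": "move_arm", "payload": {"rows": "0 0 -0.15 0 0 0 0; 0 0 0 0 0 0 0.65; 0 0 0 0 0 0 0.65; 0 0 0 0 0 0 0.65; 0 0 -1 0 0 0 0.65; 0 0 -2 0 0 0 0.65; 0 0 -2 0 0 0 0; 0 0 0 0 0 0 0; 0 0 0 0 0 0 0; 0 0 0 0 0 0 0; 0 0 0 0 0 0 0; 0 0 0 0 0 0 0"}}

```text
time_s: 42.7
eef_pos: [0.6049, 0.0289, 0.1869]
eef_rot: [-0.001, -0.693, 0.721, 0.001]
wrist_force: [-0.3, 0.3, 0.6]
opening: 0.003
```

```bash
python3 - <<'E'
from h import *
c=cam('wrist','w19.png'); savec(c,'c19.json'); to([.6055,.0287,.1477],-92.4)
rects(c,'wrist','plate40_c',.075)
cv2.imwrite('pics/w19z.png',cv2.resize(c['color'][60:310,180:460],(670,600),interpolation=cv2.INTER_CUBIC))
E
```

```text
TCP [0.605  0.0289 0.1871] yaw -92.31 tilt 0.08 F [0.3 0.2 0.6] op -0.002 t 42.75
world d(mm) [  0.5  -0.2 -39.4]  tool shift cm before turn [ 0.02 -0.06  3.94]
turn rz 0.09  shift after turn [ 0.02 -0.05  3.94]
plate40_c 0.95 px [283. 194. 356. 250.] c [0.6072 0.0282] size [np.float64(0.033), np.float64(0.04)] yaw -90.9
```

View pics/w19z.png

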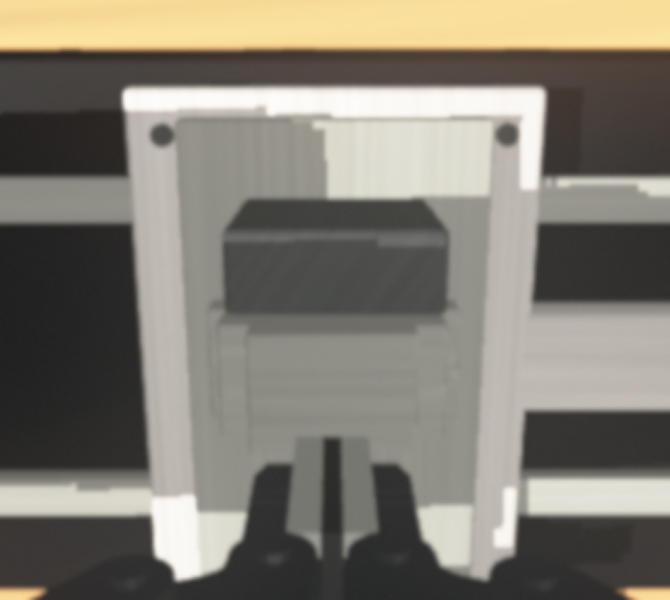

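The stack of three lies aligned (plate 40 at u≈246–417 of the crop, symmetric on the others). Pressing it.

Call:
{"api": "move_arm", "payload": {"rows": "0 0 2 0 0 0 0; 0 0 1.3 0 0 0 0; 0 0 0.5 0 0 0 0; 0 0 0.15 0 0 0 0; 0 0.05 0.1 0 0 0 0; 0 0 0 0 0 0 0; 0 0 0 0 0 0 0"}}

```text
time_s: 43.5
eef_pos: [0.6051, 0.0289, 0.1477]
eef_rot: [0.0, -0.693, 0.721, -0.0]
wrist_force: [-0.1, -0.7, 0.5]
opening: 0.001
```

Call:
{"api": "move_arm", "payload": {"rows": "0 0.05 0.08 0 0 0 0; 0 0 0 0 0 0 0; 0 0 0 0 0 0 0; 0 0 0 0 0 0 0"}}

```text
time_s: 43.9
eef_pos: [0.605, 0.0289, 0.1477]
eef_rot: [0.001, -0.693, 0.721, -0.001]
wrist_force: [-0.8, 0.9, 5.8]
opening: 0.001
```

Call:
{"api": "move_arm", "payload": {"rows": "0 0.03 0.08 0 0 0 0; 0 0 0 0 0 0 0; 0 0 0 0 0 0 0; 0 0 0 0 0 0 0"}}

```text
time_s: 44.3
eef_pos: [0.605, 0.0289, 0.1476]
eef_rot: [0.001, -0.693, 0.721, -0.001]
wrist_force: [-1.6, 0.3, 9.6]
opening: 0.002
```

Call:
{"api": "move_arm", "payload": {"rows": "0 0 0.03 0 0 0 0; 0 0 0 0 0 0 0; 0 0 0 0 0 0 0; 0 -0.1 -2 0 0 0 0; 0 0 -4 0 0 0 0; 0 0 -4 0 0 0 0.5; 4 0.7 0 0 0 0 0.8; 4 0.7 0 0 0 0 0.9; 4 0.7 0 0 0 0 0.9; 4 0.7 0 0 0 0 0.9; 4 0.7 0 0 0 0 0.9; 4 0.7 0 0 0 0 0.9; 4 0.7 0 0 0 0 0.9; 1 0.4 0 0 0 0 0.9; 0 0 0 0 0 0 0.9; 0 0 0 0 0 0 0.9; 0 0 0 0 0 0 0.9"}}

```text
time_s: 46.0
eef_pos: [0.5408, -0.2572, 0.2454]
eef_rot: [0.0, -0.693, 0.721, 0.0]
wrist_force: [0.0, 0.1, 0.8]
opening: 0.901
```

```bash
python3 - <<'E'
from h import *
c=cam('wrist','w20.png'); savec(c,'c20.json'); to([.604,-.25,.12],-92.4)
rects(c,'wrist','block_c',.04)
cv2.imwrite('pics/w20z.png',cv2.resize(c['color'][60:260,200:440],(720,600),interpolation=cv2.INTER_CUBIC))
E
```

```text
TCP [ 0.5409 -0.2572  0.2454] yaw -92.19 tilt 0.02 F [-0.  -0.2  0.3] op 0.901 t 46.05
world d(mm) [  63.1    7.2 -125.4]  tool shift cm before turn [-0.96 -6.28 12.54]
turn rz 0.21  shift after turn [-0.98 -6.28 12.54]
block_c 0.78 px [257.  56. 350. 149.] c [ 0.6054 -0.248 ] size [np.float64(0.049), np.float64(0.056)] yaw -55.0
```

View pics/w20z.png

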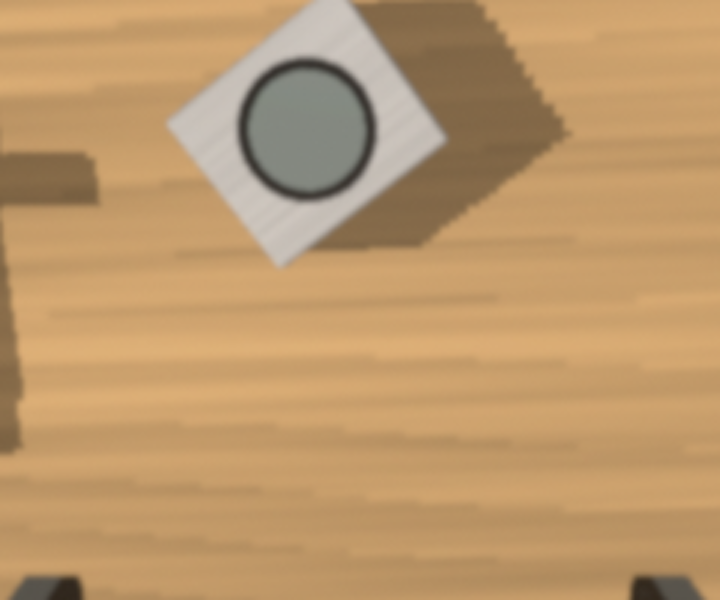

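Call:
{"api": "move_arm", "payload": {"rows": "0 0 0 0 0 -7.5 0.9; 0 0 0 0 0 -7.5 0.9; 0 0 0 0 0 -7.5 0.9; 0 0 0 0 0 -7.5 0.9; 0 0 0 0 0 -7 0.9; 1.5 -3 0 0 0 0 0.9; 1.4 -2.8 2 0 0 0 0.9; 0 0 4 0 0 0 0.9; 0 0 3 0 0 0 0.9; 0 0 2 0 0 0 0.9; 0 0 0 0 0 0 0.9; 0 0 0 0 0 0 0.9"}}

```text
time_s: 47.3
eef_pos: [0.605, -0.2489, 0.1358]
eef_rot: [-0.0, 0.886, -0.464, -0.0]
wrist_force: [1.1, -0.1, 0.5]
opening: 0.905
```

```bash
python3 - <<'E'
from h import *
c=cam('wrist','w21.png'); savec(c,'c21.json'); to([.6054,-.248,.075],-55)
rects(c,'wrist','block_c',.04)
E
```

```text
TCP [ 0.6056 -0.2495  0.1369] yaw -55.26 tilt 0.11 F [-0.1 -0.6  0.1] op 0.9 t 47.35
world d(mm) [ -0.2   1.5 -61.9]  tool shift cm before turn [-0.14 -0.06  6.19]
turn rz -0.26  shift after turn [-0.13 -0.07  6.19]
block_c 0.86 px [261. 171. 375. 278.] c [ 0.6093 -0.2451] size [np.float64(0.056), np.float64(0.056)] yaw -145.3
```

View pics/w21.png

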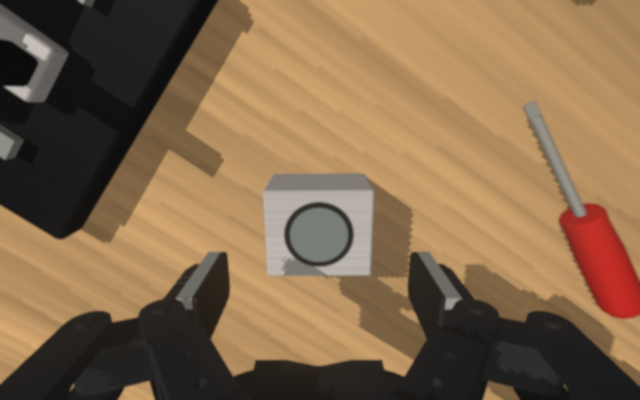

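```bash
python3 - <<'E'
from h import *
c=loadc('c21.json')
print(ray(c,319,233,.04)); print('handle',ray(c,565,205,.02),ray(c,590,290,.02),ray(c,530,105,.01))
to(ray(c,319,233,.04)*[1,1,0]+[0,0,.075],-55.2)
p,r,o=pose(); print(r.as_matrix().T@(ray(c,565,205,.02)-p), r.as_matrix().T@(ray(c,605,312,.02)-p))
E
```

```text
[ 0.60687907 -0.24759569  0.04      ]
handle [ 0.69282105 -0.35619989  0.02      ] [ 0.66322146 -0.40848928  0.02      ] [ 0.72401109 -0.30634725  0.01      ]
TCP [ 0.6058 -0.2498  0.1375] yaw -55.26 tilt 0.18 F [0.9 0.  0.8] op 0.898 t 47.4
world d(mm) [  1.1   2.2 -62.5]  tool shift cm before turn [-0.13 -0.21  6.25]
turn rz -0.06  shift after turn [-0.12 -0.21  6.25]
[ 0.13671239 -0.01073039  0.11794529] [0.17553128 0.05881255 0.1179713 ]
```

Call:
{"api": "move_arm", "payload": {"rows": "-0.1 -0.2 2 0 0 0 0.8; 0 0 2 0 0 0 0.8; 0 0 1.5 0 0 0 0.8; 0 0 0.7 0 0 0 0.8; 0 0 0 0 0 0 0.8; 0 0 0 0 0 0 0.8"}}

```text
time_s: 48.0
eef_pos: [0.6062, -0.2479, 0.0744]
eef_rot: [0.0, 0.886, -0.464, 0.001]
wrist_force: [-0.2, -0.5, 0.2]
opening: 0.796
```

```bash
python3 - <<'E'
from h import *
c=cam('wrist','w22.png'); to([.6069,-.2485,.075],-55)
E
```

```text
TCP [ 0.6064 -0.248   0.0746] yaw -55.3 tilt 0.1 F [-0.  -1.2 -0.1] op 0.805 t 48.05
world d(mm) [ 0.5 -0.5  0.4]  tool shift cm before turn [ 0.07 -0.02 -0.04]
turn rz -0.3  shift after turn [ 0.07 -0.02 -0.04]
```

View pics/w22.png

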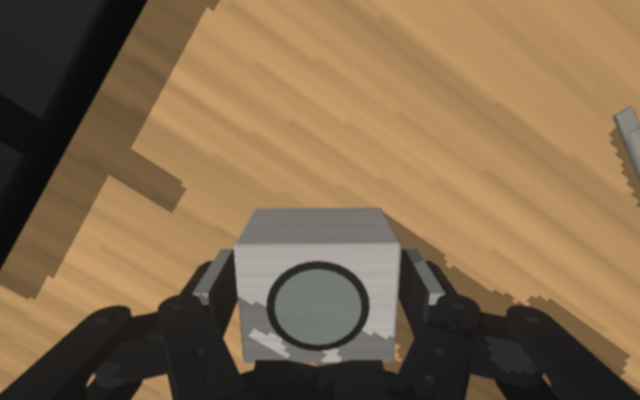

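The block (top face 235–400, 243–360) is between the pads. Gripping and lifting.

Call:
{"api": "move_arm", "payload": {"rows": "0 0 0 0 0 0 0.4; 0 0 0 0 0 0 0; 0 0 0 0 0 0 0; 0 0 0 0 0 0 0; 0 0 0 0 0 0 0; 0 0 0 0 0 0 0"}}

```text
time_s: 48.65
eef_pos: [0.6065, -0.2481, 0.0749]
eef_rot: [0.0, 0.886, -0.464, 0.001]
wrist_force: [0.5, -0.3, 6.2]
opening: 0.649
```

Call:
{"api": "move_arm", "payload": {"rows": "0 0 -0.5 0 0 0 0; 0 0 -2 0 0 0 0; 0 0 -4 0 0 0 0; 0 0 -4 0 0 0 0; 0 0 -4 0 0 0 0; 0 0 0 0 0 7.4 0; 0 0 0 0 0 7.4 0; 0 0 0 0 0 7.4 0; 0 0 0 0 0 7.4 0; 0 0 0 0 0 7.4 0; 0 0 0 0 0 0 0; 0 0 0 0 0 0 0"}}

```text
time_s: 49.85
eef_pos: [0.6054, -0.2474, 0.218]
eef_rot: [-0.0, -0.694, 0.72, 0.001]
wrist_force: [-0.4, -0.3, -2.7]
opening: 0.646
```

```bash
python3 - <<'E'
from h import *
c=cam('wrist','w23.png'); to([.6045,.0287,.23],-92.4)
E
```

```text
TCP [ 0.6055 -0.2474  0.2181] yaw -92.12 tilt 0.05 F [-0.1 -0.5 -4.2] op 0.646 t 49.9
world d(mm) [ -1.  276.1  11.9]  tool shift cm before turn [-27.59   1.12  -1.17]
turn rz 0.28  shift after turn [-27.59   1.25  -1.19]
```

View pics/w23.png

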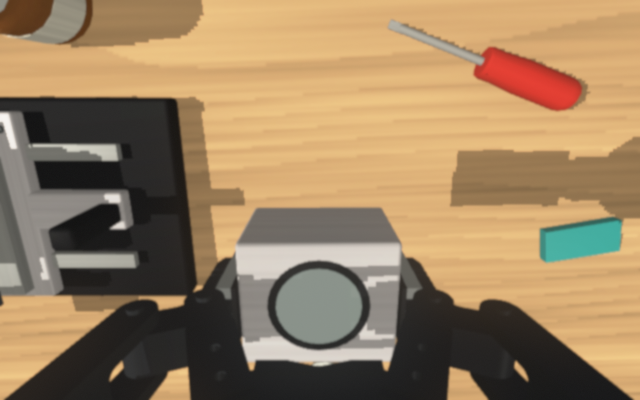

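Call:
{"api": "move_arm", "payload": {"rows": "-4 0.2 0 0 0 0 0; -4 0.2 0 0 0 0.28 0; -4 0.2 0 0 0 0 0; -4 0.2 0 0 0 0 0; -4 0.2 0 0 0 0 0; -4 0.2 0 0 0 0 0; -3 0.1 0 0 0 0 0; -0.5 0 0 0 0 0 0; 0 0 0 0 0 0 0; 0 0 0 0 0 0 0; 0 0 0 0 0 0 0; 0 0 0 0 0 0 0"}}

```text
time_s: 51.1
eef_pos: [0.6048, 0.0264, 0.2185]
eef_rot: [-0.0, -0.69, 0.723, -0.0]
wrist_force: [0.7, -0.2, -2.7]
opening: 0.645
```

```bash
python3 - <<'E'
from h import *
c=cam('wrist','w24.png'); savec(c,'c24.json'); to([.604,.0287,.1499],-92.4)
cv2.imwrite('pics/w24z.png',cv2.resize(c['color'][120:370,180:460],(670,600),interpolation=cv2.INTER_CUBIC))
E
```

```text
TCP [0.6048 0.0266 0.2185] yaw -92.66 tilt 0.01 F [-0.7  0.3 -3. ] op 0.648 t 51.15
world d(mm) [ -0.8   2.1 -68.6]  tool shift cm before turn [-0.21  0.09  6.86]
turn rz -0.26  shift after turn [-0.21  0.09  6.86]
```

View pics/w24z.png

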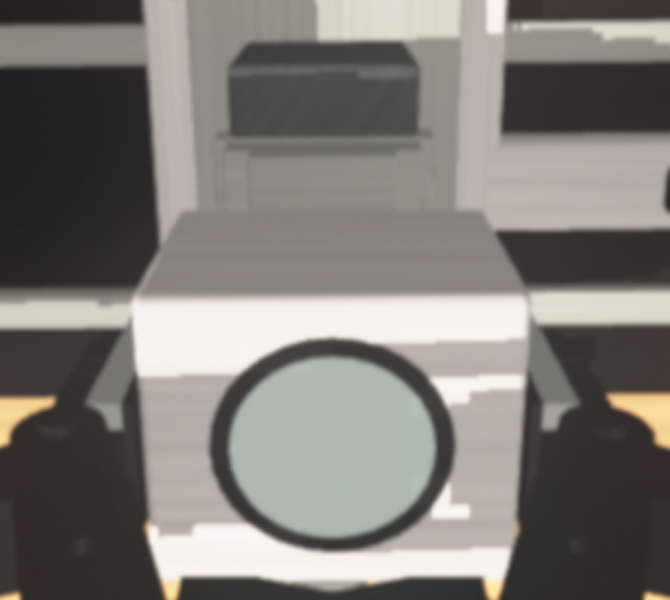

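```bash
python3 - <<'E'
from h import *
c=loadc('c24.json')
px=lambda x,y:(180+x*.4179,120+y*.4167)
zt=.2185-.0349
g=lambda x,y,z:ray(c,*px(x,y),z)
A=g(133,299,zt);B=g(527,299,zt);C=g(160,577,zt);D=g(515,577,zt)
print(A,B,C,D); a=.0
print('lower front corners',g(180,211,zt-.04),g(485,211,zt-.04))
print('window',g(332,445,zt)); print('jaw',g(324,136,.093)); print('p40 far',g(247,155,.075),g(397,155,.075))
E
```

```text
[0.62963893 0.05153666 0.1836    ] [ 0.62711335 -0.00243722  0.1836    ] [0.58346809 0.05273644 0.1836    ] [ 0.58094676 -0.00154767  0.1836    ]
lower front corners [0.62905237 0.05218504 0.1436    ] [ 0.62642811 -0.00378442  0.1436    ]
window [0.60541026 0.02534515 0.1836    ]
jaw [0.63004485 0.02610044 0.093     ]
p40 far [0.62163803 0.04716398 0.075     ] [0.61976918 0.00735435 0.075     ]
```

Call:
{"api": "move_arm", "payload": {"rows": "-0.21 0.05 2 0 0 -0.26 0; 0 0 3 0 0 0 0; 0 0 0.9 0 0 0 0; 0 0 0.4 0 0 0 0; 0 0 0 0 0 0 0; 0 0 0 0 0 0 0; 0 0 0 0 0 0 0"}}

```text
time_s: 51.85
eef_pos: [0.6052, 0.0297, 0.1569]
eef_rot: [0.001, -0.693, 0.721, -0.001]
wrist_force: [-0.6, 0.4, -3.4]
opening: 0.647
```

```bash
python3 - <<'E'
from h import *
to([.6043,.0287,.1505],-92.4)
E
```

```text
TCP [0.6052 0.0297 0.1569] yaw -92.32 tilt 0.14 F [-0.6  0.4 -3.4] op 0.647 t 51.85
world d(mm) [-0.9 -1.  -6.4]  tool shift cm before turn [0.1  0.09 0.64]
turn rz 0.08  shift after turn [0.1  0.08 0.64]
```

Call:
{"api": "move_arm", "payload": {"rows": "0.08 0.03 0.3 0 0 0 0; 0 0 0 0 0 0 0; 0 0 0 0 0 0 0; 0 0 0 0 0 0 0"}}

```text
time_s: 52.25
eef_pos: [0.604, 0.0291, 0.1526]
eef_rot: [0.0, -0.693, 0.721, -0.0]
wrist_force: [0.0, 0.3, -3.5]
opening: 0.647
```

Call:
{"api": "move_arm", "payload": {"rows": "0 0 0.2 0 0 0 0; 0 0 0 0 0 0 0; 0 0 0 0 0 0 0; 0 0 0 0 0 0 0"}}

```text
time_s: 52.65
eef_pos: [0.604, 0.029, 0.1505]
eef_rot: [-0.0, -0.693, 0.721, 0.0]
wrist_force: [-0.4, -0.1, -2.7]
opening: 0.651
```

Call:
{"api": "move_arm", "payload": {"rows": "0 0 0.1 0 0 0 0; 0 0 0 0 0 0 0; 0 0 0 0 0 0 0"}}

```text
time_s: 52.95
eef_pos: [0.6042, 0.029, 0.1499]
eef_rot: [0.0, -0.693, 0.721, -0.0]
wrist_force: [-1.4, 0.7, 2.1]
opening: 0.647
```

Call:
{"api": "move_arm", "payload": {"rows": "0 -0.1 -0.03 0 0 0 0; 0 0 0 0 0 0 0; 0 0 0 0 0 0 0"}}

```text
time_s: 53.25
eef_pos: [0.605, 0.029, 0.1499]
eef_rot: [0.0, -0.693, 0.721, -0.0]
wrist_force: [-2.2, 0.4, 0.7]
opening: 0.649
```

Call:
{"api": "move_arm", "payload": {"rows": "0 -0.1 0 0 0 0 0; 0 0 0 0 0 0 0; 0 0 0 0 0 0 0"}}

```text
time_s: 53.55
eef_pos: [0.606, 0.029, 0.1499]
eef_rot: [-0.0, -0.693, 0.721, -0.0]
wrist_force: [-2.6, -0.2, 2.6]
opening: 0.644
```

Call:
{"api": "move_arm", "payload": {"rows": "0 -0.1 0 0 0 0 0; 0 0 0 0 0 0 0; 0 0 0 0 0 0 0"}}

```text
time_s: 53.85
eef_pos: [0.6062, 0.0289, 0.1499]
eef_rot: [-0.001, -0.693, 0.721, 0.001]
wrist_force: [-7.2, -0.4, 6.5]
opening: 0.645
```

Contact with the fixed jaw at x≈0.6062. Pressing harder.

Call:
{"api": "move_arm", "payload": {"rows": "0 -0.1 0 0 0 0 0; 0 0 0 0 0 0 0; 0 0 0 0 0 0 0"}}

```text
time_s: 54.15
eef_pos: [0.6064, 0.029, 0.1499]
eef_rot: [-0.002, -0.693, 0.721, 0.002]
wrist_force: [-12.0, -0.8, 10.6]
opening: 0.647
```

Call:
{"api": "move_arm", "payload": {"rows": "0 -0.1 0 0 0 0 0; 0 0 0 0 0 0 0; 0 0 0 0 0 0 0; 0 0 0 0 0 0 0"}}

```text
time_s: 54.55
eef_pos: [0.6065, 0.029, 0.1499]
eef_rot: [-0.002, -0.693, 0.721, 0.002]
wrist_force: [-16.1, 0.1, 13.7]
opening: 0.644
```

Call:
{"api": "move_arm", "payload": {"rows": "0 0.25 -0.05 0 0 0 0; 0 0 0 0 0 0 0; 0 0 0 0 0 0 0.85; 0 0 0 0 0 0 0.85; 0 0 0 0 0 0 0.85; 0 0 -1 0 0 0 0.85; 0 0 -3 0 0 0 0.85; 0 0 -4 0 0 0 0.85; 0 0 -4 0 0 0 0.5; 0 4 0 0 0 0 0.5; 0 4 0 0 0 0 0.5; 0 2 0 0 0 0 0.5; 0 0 0 0 0 0 0.5; 0 0 0 0 0 0 0.5; 0 0 0 0 0 0 0.5"}}

```text
time_s: 56.05
eef_pos: [0.5078, 0.0328, 0.271]
eef_rot: [0.001, -0.693, 0.721, -0.001]
wrist_force: [0.2, 0.4, 0.6]
opening: 0.503
```

```bash
python3 - <<'E'
from h import *
c=cam('wrist','w25.png'); savec(c,'c25.json'); to([.494,.0326,.136],-92.4)
rects(c,'wrist','block_c',.115)
for d in ctrl.look_for('wrist','tab'): print(d)
E
```

```text
TCP [0.5077 0.0328 0.2707] yaw -92.33 tilt 0.06 F [ 0.3 -0.2 -0.1] op 0.498 t 56.1
world d(mm) [ -13.7   -0.2 -134.7]  tool shift cm before turn [ 0.07  1.38 13.47]
turn rz 0.07  shift after turn [ 0.07  1.37 13.47]
block_c 0.74 px [270.   2. 366.  95.] c [0.6048 0.0284] size [np.float64(0.049), np.float64(0.056)] yaw -91.3
block_c 0.74 px [562. 234. 618. 285.] c [ 0.4564 -0.1598] size [np.float64(0.037), np.float64(0.038)] yaw -111.5
block_c 0.16 px [  0.   3.  89. 149.] c [0.5912 0.1982] size [np.float64(0.055), np.float64(0.096)] yaw -17.0
{'bbox': [286.3, 146.2, 348.2, 220.2], 'confidence': 0.56}
```

View pics/w25.png

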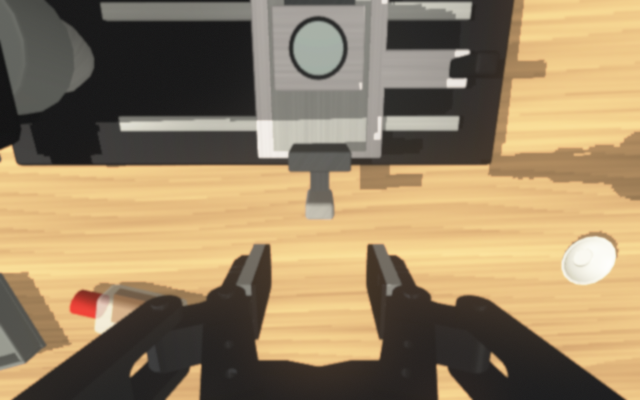

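Call:
{"api": "move_arm", "payload": {"rows": "0.05 1.37 2 0 0 0 0.5; 0 0 4 0 0 0 0.5; 0 0 4 0 0 0 0.5; 0 0 2.4 0 0 0 0.5; 0 0 1 0 0 0 0.5; 0 0 0 0 0 0 0.5; 0 0 0 0 0 0 0.5; 0 0 0 0 0 0 0.5"}}

```text
time_s: 57.0
eef_pos: [0.4942, 0.0329, 0.1379]
eef_rot: [0.001, -0.693, 0.721, -0.001]
wrist_force: [-1.0, -0.1, 0.5]
opening: 0.503
```

```bash
python3 - <<'E'
from h import *
c=cam('wrist','w26.png'); to([.494,.0326,.136],-92.4)
E
```

```text
TCP [0.4941 0.0329 0.1379] yaw -92.32 tilt 0.18 F [ 0.3  0.6 -0.3] op 0.497 t 57.05
world d(mm) [-0.1 -0.3 -1.9]  tool shift cm before turn [0.03 0.01 0.19]
turn rz 0.08  shift after turn [0.03 0.01 0.19]
```

View pics/w26.png

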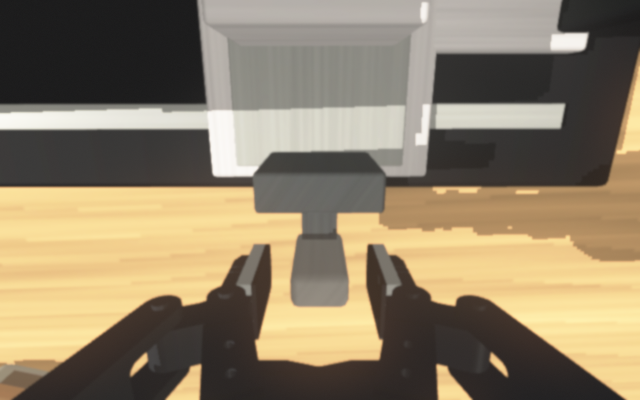

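Call:
{"api": "move_arm", "payload": {"rows": "0 0 0.1 0 0 0 0.2; 0 0 0 0 0 0 0; 0 0 0 0 0 0 0; 0 0 0 0 0 0 0; 0 0 0 0 0 0 0; 0 0 0 0 0 0 0"}}

```text
time_s: 57.65
eef_pos: [0.4935, 0.0329, 0.1363]
eef_rot: [0.0, -0.693, 0.721, -0.001]
wrist_force: [-0.9, -0.7, 6.9]
opening: 0.248
```

Call:
{"api": "move_arm", "payload": {"rows": "0 -0.8 0 0 0 0 0; 0 -0.8 0 0 0 0 0; 0 -0.8 0 0 0 0 0; 0 -0.8 0 0 0 0 0; 0 -0.5 0 0 0 0 0; 0 -0.3 0 0 0 0 0; 0 0 0 0 0 0 0; 0 0 0 0 0 0 0"}}

```text
time_s: 58.45
eef_pos: [0.5333, 0.0313, 0.1364]
eef_rot: [0.0, -0.693, 0.721, -0.001]
wrist_force: [-2.3, 0.1, 7.2]
opening: 0.25
```

Call:
{"api": "move_arm", "payload": {"rows": "0 -0.2 0 0 0 0 0; 0 -0.1 0 0 0 0 0; 0 0 0 0 0 0 0; 0 0 0 0 0 0 0"}}

```text
time_s: 58.85
eef_pos: [0.5356, 0.0312, 0.1363]
eef_rot: [-0.0, -0.693, 0.721, 0.0]
wrist_force: [-5.8, -1.0, 10.1]
opening: 0.248
```

Call:
{"api": "move_arm", "payload": {"rows": "0 -0.1 0 0 0 0 0; 0 0 0 0 0 0 0; 0 0 0 0 0 0 0"}}

```text
time_s: 59.15
eef_pos: [0.5357, 0.0312, 0.1363]
eef_rot: [-0.001, -0.693, 0.721, 0.001]
wrist_force: [-10.7, -0.3, 14.4]
opening: 0.244
```

Call:
{"api": "move_arm", "payload": {"rows": "0 -0.1 0 0 0 0 0; 0 0 0 0 0 0 0; 0 0 0 0 0 0 0"}}

```text
time_s: 59.45
eef_pos: [0.5359, 0.0312, 0.1363]
eef_rot: [-0.002, -0.693, 0.721, 0.002]
wrist_force: [-16.1, -1.0, 18.2]
opening: 0.245
```

Call:
{"api": "move_arm", "payload": {"rows": "0 -0.15 0 0 0 0 0; 0 0 0 0 0 0 0; 0 0 0 0 0 0 0; 0 0 0 0 0 0 0"}}

```text
time_s: 59.85
eef_pos: [0.5361, 0.0312, 0.1363]
eef_rot: [-0.003, -0.693, 0.721, 0.003]
wrist_force: [-22.1, -1.8, 23.9]
opening: 0.244
```

Call:
{"api": "move_arm", "payload": {"rows": "0 0.3 0 0 0 0 0; 0 0 0 0 0 0 0; 0 0 0 0 0 0 0.5; 0 0 0 0 0 0 0.5; 0 0 0 0 0 0 0.5; 0 0 -2 0 0 0 0.5; 0 0 -4 0 0 0 0.5; 0 0 -4 0 0 0 0.5; 0 0 -3 0 0 0 0.5; 0 0 0 0 0 0 0.5; 0 0 0 0 0 0 0.5; 0 0 0 0 0 0 0.5"}}

```text
time_s: 61.05
eef_pos: [0.5356, 0.0314, 0.2637]
eef_rot: [-0.001, -0.693, 0.721, 0.001]
wrist_force: [0.2, 0.3, -0.7]
opening: 0.499
```

```bash
python3 - <<'E'
from h import *
c=cam('wrist','w27.png'); savec(c,'c27.json'); to([.5956,-.0860,.13],-92.4)
rects(c,'wrist','block_c',.115)
cv2.imwrite('pics/w27z.png',cv2.resize(c['color'][0:200,200:520],(800,500),interpolation=cv2.INTER_CUBIC))
E
```

```text
TCP [0.5355 0.0314 0.2635] yaw -92.32 tilt 0.18 F [-0.4 -0.7 -0.2] op 0.504 t 61.1
world d(mm) [  60.1 -117.4 -133.5]  tool shift cm before turn [11.49 -6.53 13.32]
turn rz 0.08  shift after turn [11.48 -6.5  13.35]
block_c 0.59 px [267.  53. 367. 138.] c [0.6053 0.0283] size [np.float64(0.048), np.float64(0.056)] yaw -92.4
```

View pics/w27z.png

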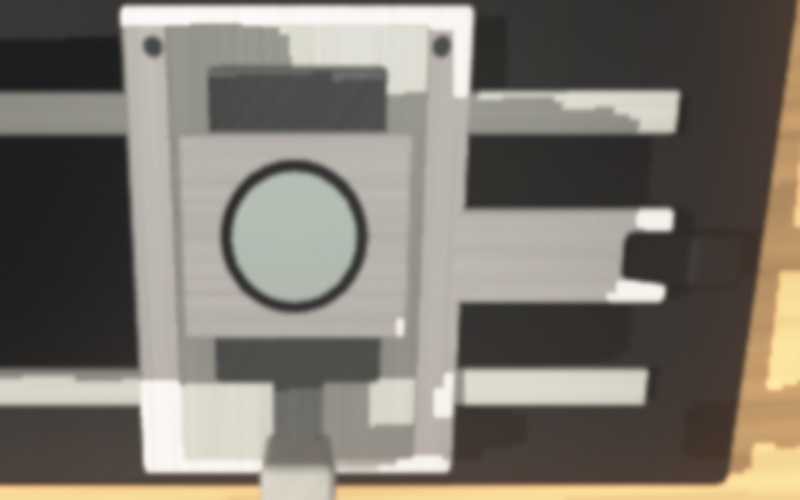

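```bash
python3 - <<'E'
from h import *
c=loadc('c27.json'); k=ray(c,486.8,103,.09); print(k); to([k[0],k[1]+.001,.18],-92.4)
E
```

```text
[ 0.59549873 -0.08608336  0.09      ]
TCP [0.5355 0.0314 0.2635] yaw -92.32 tilt 0.19 F [ 0.1 -0.5 -0.2] op 0.502 t 61.15
world d(mm) [  60.  -116.5  -83.5]  tool shift cm before turn [11.4  -6.49  8.32]
turn rz 0.08  shift after turn [11.39 -6.48  8.35]
```

Call:
{"api": "move_arm", "payload": {"rows": "3.8 -2.2 0 0 0 0 0.5; 3.8 -2.2 0 0 0 0 0.5; 3.8 -2.1 0 0 0 0 0.5; 0 0 4 0 0 0 0.5; 0 0 4.3 0 0 0 0.5; 0 0 0 0 0 0 0.5; 0 0 0 0 0 0 0.5; 0 0 0 0 0 0 0.5"}}

```text
time_s: 61.95
eef_pos: [0.5978, -0.0854, 0.1844]
eef_rot: [0.001, -0.693, 0.721, -0.001]
wrist_force: [0.6, -0.8, 0.5]
opening: 0.5
```

```bash
python3 - <<'E'
from h import *
c=cam('wrist','w28.png'); savec(c,'c28.json'); to([.5956,-.0851,.129],-92.4)
cv2.imwrite('pics/w28z.png',cv2.resize(c['color'][60:310,180:460],(670,600),interpolation=cv2.INTER_CUBIC))
E
```

```text
TCP [ 0.5981 -0.0854  0.1849] yaw -92.29 tilt 0.24 F [ 0.2 -0.2  0.8] op 0.502 t 62.0
world d(mm) [ -2.5   0.3 -55.9]  tool shift cm before turn [-0.03  0.27  5.59]
turn rz 0.11  shift after turn [-0.02  0.25  5.59]
```

View pics/w28.png

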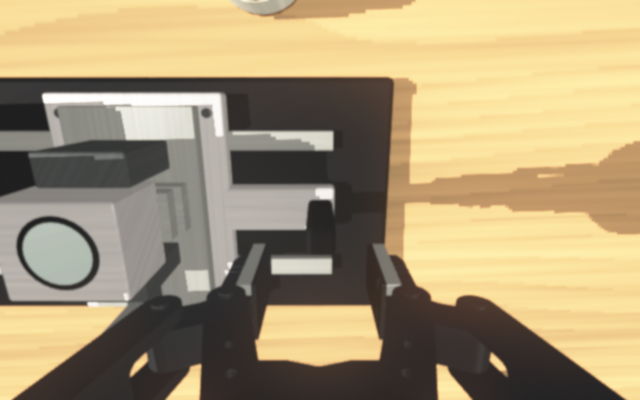

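Call:
{"api": "move_arm", "payload": {"rows": "0 0.15 2 0 0 0 0.5; 0 0 2 0 0 0 0.5; 0 0 1.2 0 0 0 0.5; 0 0 0 0 0 0 0.5; 0 0 0 0 0 0 0.5; 0 0 0 0 0 0 0.5"}}

```text
time_s: 62.6
eef_pos: [0.5961, -0.0854, 0.1318]
eef_rot: [0.001, -0.693, 0.721, -0.001]
wrist_force: [0.4, -0.7, 0.4]
opening: 0.499
```

```bash
python3 - <<'E'
from h import *
c=cam('wrist','w29.png'); savec(c,'c29.json'); to([.5956,-.0851,.129],-92.4)
im=cv2.convertScaleAbs(c['color'],alpha=2.5,beta=10); cv2.imwrite('pics/w29z.png',im)
E
```

```text
TCP [ 0.596  -0.0854  0.1317] yaw -92.31 tilt 0.14 F [0.1 0.3 0.2] op 0.502 t 62.65
world d(mm) [-0.4  0.3 -2.7]  tool shift cm before turn [-0.03  0.04  0.27]
turn rz 0.09  shift after turn [-0.03  0.04  0.27]
```

View pics/w29z.png

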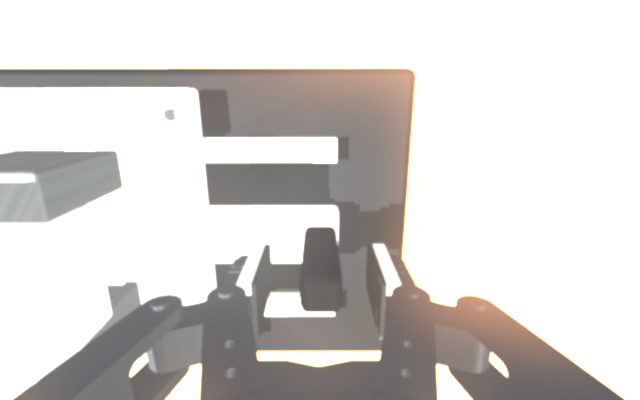

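The post (302–340, 228–310 in the brightened picture) is centred between the pads. I'll grip and slide along −tool x (towards the head).

Call:
{"api": "move_arm", "payload": {"rows": "0 0 0.2 0 0 0 0.2; 0 0 0 0 0 0 0; 0 0 0 0 0 0 0; 0 0 0 0 0 0 0; 0 0 0 0 0 0 0; 0 0 0 0 0 0 0; 0 0 0 0 0 0 0"}}

```text
time_s: 63.35
eef_pos: [0.5954, -0.0855, 0.1288]
eef_rot: [-0.0, -0.693, 0.721, -0.0]
wrist_force: [-2.5, -2.5, 4.8]
opening: 0.179
```

Call:
{"api": "move_arm", "payload": {"rows": "-0.5 0 0 0 0 0 0; -1 0 0 0 0 0 0; -1 0 0 0 0 0 0; -1 0 0 0 0 0 0; -1 0 0 0 0 0 0; -1 0 0 0 0 0 0; -1 0 0 0 0 0 0; -1 0 0 0 0 0 0; 0 0 0 0 0 0 0; 0 0 0 0 0 0 0"}}

```text
time_s: 64.35
eef_pos: [0.5983, -0.0092, 0.1288]
eef_rot: [0.001, -0.693, 0.721, 0.0]
wrist_force: [-2.2, 3.4, 5.7]
opening: 0.178
```

Call:
{"api": "move_arm", "payload": {"rows": "-1 0 0 0 0 0 0; -1 0 0 0 0 0 0; -1 0 0 0 0 0 0; -1 0 0 0 0 0 0; -1 0 0 0 0 0 0; -1 0 0 0 0 0 0; -1 0 0 0 0 0 0; -1 0 0 0 0 0 0; -0.5 0 0 0 0 0 0; 0 0 0 0 0 0 0; 0 0 0 0 0 0 0"}}

```text
time_s: 65.45
eef_pos: [0.6014, 0.0619, 0.1288]
eef_rot: [-0.008, -0.692, 0.722, -0.006]
wrist_force: [-11.9, -57.7, 10.2]
opening: 0.174
```

Call:
{"api": "move_arm", "payload": {"rows": "-0.4 0 0 0 0 0 0; -0.3 0 0 0 0 0 0; 0 0 0 0 0 0 0; 0 0 0 0 0 0 0"}}

```text
time_s: 65.85
eef_pos: [0.6015, 0.0626, 0.1288]
eef_rot: [-0.012, -0.691, 0.722, -0.008]
wrist_force: [-14.7, -85.2, 11.2]
opening: 0.176
```

Call:
{"api": "move_arm", "payload": {"rows": "-0.2 0 0 0 0 0 0; 0 0 0 0 0 0 0; 0 0 0 0 0 0 0"}}

```text
time_s: 66.15
eef_pos: [0.6016, 0.0628, 0.1288]
eef_rot: [-0.013, -0.691, 0.723, -0.009]
wrist_force: [-17.2, -92.1, 13.0]
opening: 0.18
```

Call:
{"api": "move_arm", "payload": {"rows": "0.8 0 0 0 0 0 0; 0.8 0 0 0 0 0 0; 0 0 0 0 0 0 0; 0 0 0 0 0 0 0"}}

```text
time_s: 66.55
eef_pos: [0.6012, 0.0611, 0.1288]
eef_rot: [-0.004, -0.692, 0.722, -0.003]
wrist_force: [-7.5, -29.6, 8.2]
opening: 0.176
```

```bash
python3 - <<'E'
from h import *
c=cam('wrist','w30.png'); savec(c,'c30.json'); to([.6,.0627,.1288],-92.4)
s=cam('scene','s30.png'); savec(s,'cs30.json')
cv2.imwrite('pics/s30z.png',cv2.resize(s['color'][160:300,230:370],(600,600),interpolation=cv2.INTER_CUBIC))
t=cam('top','t30.png'); savec(t,'ct30.json')
cv2.imwrite('pics/t30z.png',cv2.resize(t['color'][130:230,170:350],(800,444),interpolation=cv2.INTER_CUBIC))
E
```

```text
TCP [0.6012 0.0611 0.1288] yaw -92.41 tilt 0.55 F [ -7.4 -31.    8. ] op 0.176 t 66.6
world d(mm) [-1.2  1.6 -0. ]  tool shift cm before turn [-0.16  0.13 -0.  ]
turn rz -0.01  shift after turn [-0.16  0.13  0.  ]
```

View pics/w30.png

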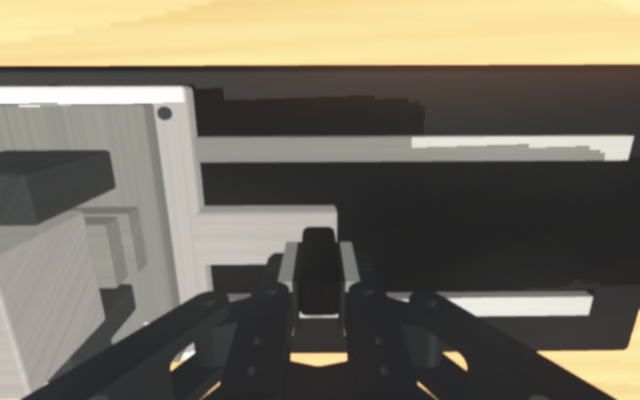

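View pics/s30z.png

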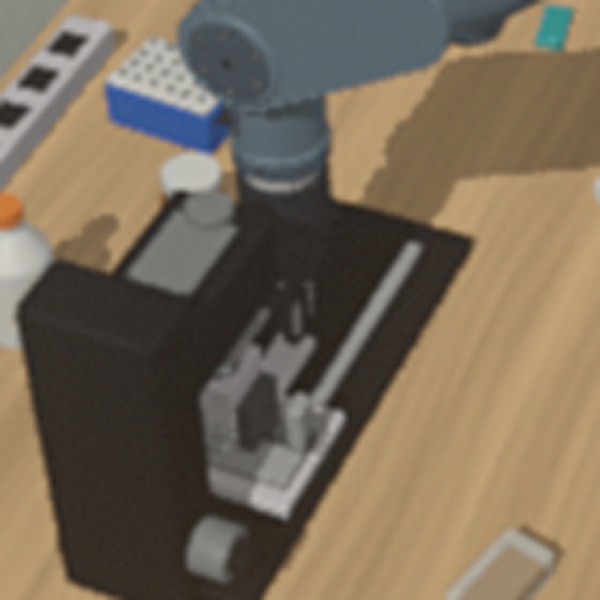

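View pics/t30z.png

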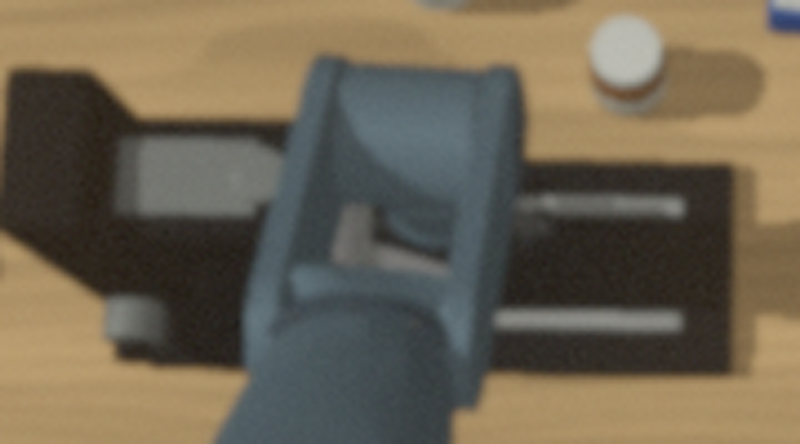

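Call:
{"api": "move_arm", "payload": {"rows": "0.4 0 0 0 0 0 0; 0 0 0 0 0 0 0; 0 0 0 0 0 0 0"}}

```text
time_s: 67.0
eef_pos: [0.6011, 0.0607, 0.1288]
eef_rot: [-0.002, -0.692, 0.722, -0.001]
wrist_force: [-5.1, -14.5, 6.8]
opening: 0.18
```

```bash
python3 - <<'E'
from h import *
t=loadc('ct30.json')
for z in (.193,.25,.3): print('head front top0',z,ray(t,242.8,175,z).round(3))
for n,cf,p in (('w3','c3.json',(107,115)),('w5','c5.json',(102,40)),('w25','c25.json',(94,62))):
    c=loadc(cf); print(n,[ray(c,*p,z).round(3).tolist() for z in (.123,.163,.193)])
a=cv2.imread('pics/w3.png')[0:220,0:220]; a=cv2.resize(a,(400,400)); b=cv2.resize(cv2.imread('pics/w25.png')[0:200,0:200],(400,400))
cv2.imwrite('pics/lens.png',cv2.convertScaleAbs(np.hstack([a,b]),alpha=2,beta=10))
E
```

```text
head front top0 0.193 [0.611 0.15  0.193]
head front top0 0.25 [0.596 0.139 0.25 ]
head front top0 0.3 [0.583 0.13  0.3  ]
w3 [[0.602, 0.16, 0.123], [0.604, 0.136, 0.163], [0.605, 0.118, 0.193]]
w5 [[0.6, 0.16, 0.123], [0.594, 0.138, 0.163], [0.589, 0.121, 0.193]]
w25 [[0.602, 0.16, 0.123], [0.598, 0.136, 0.163], [0.595, 0.118, 0.193]]
```

View pics/lens.png

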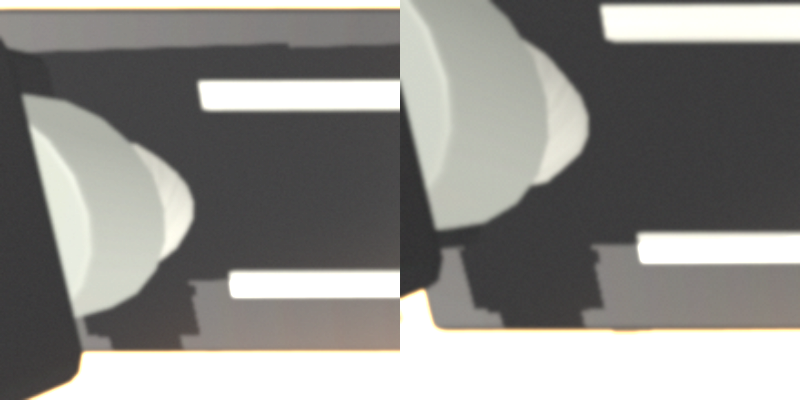

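The lens rim sits at y≈0.160 in all three views (z = 0.123), so the lens axis is at about 0.178. The carriage must have started about 2 cm in, and the stop met at 148 mm of travel matches fully home. Releasing and backing off towards −y.

Call:
{"api": "move_arm", "payload": {"rows": "0.1 0 0 0 0 0 0; 0 0 0 0 0 0 0; 0 0 0 0 0 0 0.5; 0 0 0 0 0 0 0.5; 0 0 0 0 0 0 0.5; 0 0 0 0 0 0 0.5; 0 0 -2 0 0 0 0.5; 0 0 -3 0 0 0 0.5; 0 0 -1 0 0 0 0.5; 3 0 -1 0 0 0 0.5; 4 0 -2 0 0 0 0.5; 4 0 -2 0 0 0 0.5; 4 0 -2 0 0 0 0.5; 0 0 0 0 0 0 0.5; 0 0 0 0 0 0 0.5; 0 0 0 0 0 0 0.5"}}

```text
time_s: 68.6
eef_pos: [0.5946, -0.0861, 0.257]
eef_rot: [-0.0, -0.693, 0.721, 0.001]
wrist_force: [0.5, 0.9, -0.7]
opening: 0.501
```

```bash
python3 - <<'E'
from h import *
c=cam('wrist','w31.png'); savec(c,'c31.json'); to([.6,.0627,.1288],-92.4)
s=cam('scene','s31.png'); savec(s,'cs31.json')
t=cam('top','t31.png')
a=cv2.resize(s['color'][170:300,240:370],(400,400),interpolation=cv2.INTER_CUBIC)
b=cv2.resize(t['color'][130:230,170:270],(400,400),interpolation=cv2.INTER_CUBIC)
cv2.imwrite('pics/st31.png',np.hstack([a,b]))
E
```

```text
TCP [ 0.5945 -0.0858  0.2569] yaw -92.25 tilt 0.14 F [-0.2 -0.1 -0.1] op 0.501 t 68.65
world d(mm) [   5.5  148.5 -128.1]  tool shift cm before turn [-1.485e+01  1.000e-02  1.283e+01]
turn rz 0.15  shift after turn [-14.86   0.08  12.81]
```

View pics/w31.png

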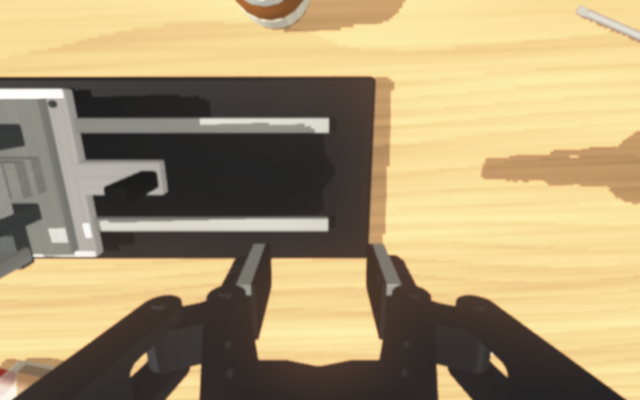

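View pics/st31.png

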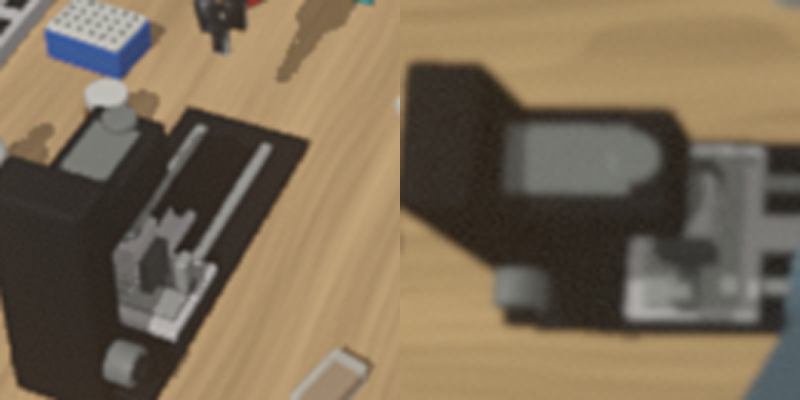

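Call:
{"api": "move_arm", "payload": {"rows": "0 0 0 0 -8 0 0.5; 0 0 0 0 -8 0 0.5; 0 0 0 0 -8 0 0.5; 0 0 0 0 -8 0 0.5; 0 0 0 0 -8 0 0.5; 0 0 0 0 0 0 0.5; 0 0 0 0 0 0 0.5; 0 0 0 0 0 0 0.5"}}

```text
time_s: 69.55
eef_pos: [0.5953, -0.0862, 0.2586]
eef_rot: [0.246, -0.652, 0.678, 0.236]
wrist_force: [0.3, -0.7, 0.0]
opening: 0.501
```

```bash
python3 - <<'E'
from h import *
c=cam('wrist','w32.png'); savec(c,'c32.json'); print(pose()[2]['eef_pos'])
for q in ['lens','block_c','bed','fixed_jaw','knob','seat']:
    print(q,[(np.round(d['bbox']).tolist(),round(d['confidence'],2)) for d in ctrl.look_for('wrist',q)][:3])
t=loadc('ct30.json')
for n,u,v in (('L',226,195),('R',261,195)): print(n,ray(t,u,v,.045).round(3))
im=cv2.convertScaleAbs(c['color'],alpha=1.6,beta=10); cv2.imwrite('pics/w32b.png',im)
E
```

```text
[ 0.59535458 -0.08611965  0.25889669]
lens [([0.0, 129.0, 210.0, 259.0], 0.63)]
block_c [([197.0, 134.0, 262.0, 189.0], 0.95), ([0.0, 124.0, 218.0, 264.0], 0.43)]
bed [([241.0, 98.0, 293.0, 222.0], 0.77)]
fixed_jaw [([213.0, 112.0, 278.0, 139.0], 0.58)]
knob [([260.0, 297.0, 291.0, 350.0], 0.69), ([214.0, 90.0, 366.0, 227.0], 0.56)]
seat [([218.0, 94.0, 366.0, 227.0], 0.77), ([258.0, 158.0, 262.0, 168.0], 0.23)]
L [0.581 0.233 0.045]
R [0.578 0.115 0.045]
```

View pics/w32b.png

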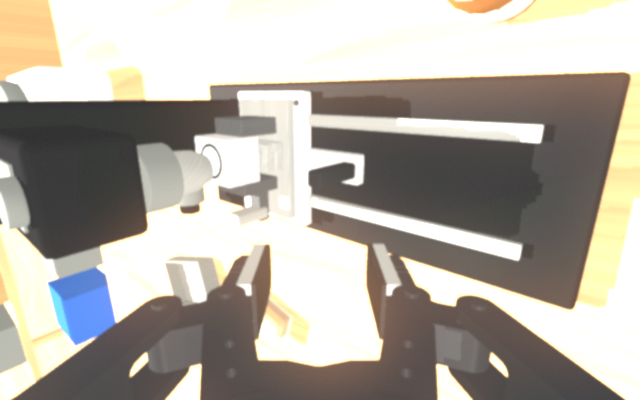

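```bash
python3 - <<'E'
import cv2
a=cv2.imread('pics/w32.png')[80:240,140:380]; cv2.imwrite('pics/w32z.png',cv2.resize(a,(800,533),interpolation=cv2.INTER_CUBIC))
E
```

```text
(no output)
```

View pics/w32z.png

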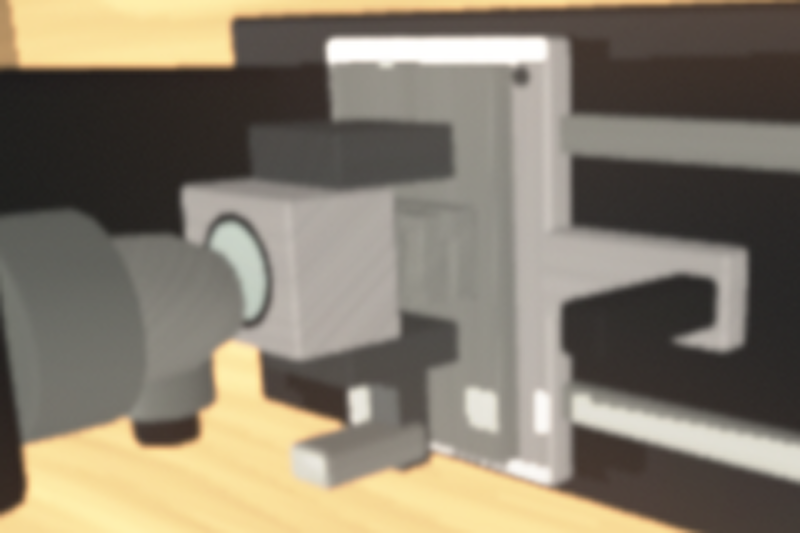

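```bash
python3 - <<'E'
from h import *
c=loadc('c32.json')
print('pred window',proj(c,[.6117,.1765,.1153]),'seen (212,161)')
for y in (.16,.178,.196): print('lens tip',y,proj(c,[.604,y,.123]),proj(c,[.610,y,.123]))
for p in ([.605+.024*0,0,0],): pass
print(ctrl.get_obs()['time_s'])
E
```

```text
pred window [209.58264124 160.82014781] seen (212,161)
lens tip 0.16 [213.2036175 171.0411466] [212.52516488 164.9900088 ]
lens tip 0.178 [202.96795221 169.32195361] [202.26556422 163.45856828]
lens tip 0.196 [193.37005944 167.70988156] [192.64800137 162.02296411]
69.9
```

```bash
python3 - <<'E'
from h import *
t=cam('top','t33.png'); 
for q,z in (('dish',.01),('jar',.08),('flask',.03),('driver',.01),('tray',.03)):
    for d in ctrl.look_for('top',q)[:1]: print(q,np.round(d['bbox']),round(d['confidence'],2))
print(ctrl.hand_in()); print(ctrl.get_obs()['time_s'])
E
```

```text
dish [361. 236. 378. 255.] 0.77
flask [233. 191. 248. 207.] 0.23
driver [242. 173. 251. 188.] 0.54
tray [138. 252. 183. 287.] 0.97
the job is handed in; nothing more can be done
None
the job is handed in; nothing more can be done
```

I finished every step of the job and handed it in at about 70 s on the robot's clock, well inside the 210 s limit.

- **Vise:** I opened it until it met its stop.
- **Plates:** The 64, 56 and 40 mm plates were present, and I stacked them in that order on the seat. Each was pressed with closed fingertips, at readings of 11.5, 12.8 and 9.6 N. I pushed 0.3 mm further on the last one without reading the force again. The camera showed the plates within about 1 mm of each other.
- **Block:** I stood it window up on the stack and pressed it against the fixed jaw with 16 N. I then closed the sliding jaw to about 22 N, at a gap of about 47.6 mm for the 48 mm block.
- **Carriage:** I slid it by the post until it met its stop. The last close view shows the block clamped on its stack with the window under the lens.

**What went less well or disagreed:**
- **Hard push at the stop:** Three moves went in without pausing to read the force, so the push reached about 92 N at the wrist, under the 120 N limit. I then eased off and released.
- **Shorter travel than expected:** The carriage moved about 146–148 mm, not 170 mm. The lens position in the pictures suggests it started about 2 cm in, and seat and lens agree within about 2–4 mm, so I took it as fully home.
- **Bystanders:** In the final top picture the dish and tray are where they started. The flask and driver detections there were wrong (they fell on the microscope) and the jar was not reported. I saw no sign that any of these three moved in earlier pictures, but did not confirm their positions at the end.

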